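# Snap the split clip onto the spindle with the fork tool

### The job

Take the fork tool from its rest and with it push the orange split clip along the jig's channel onto the spindle groove until it snaps in, then press it home once more with about 15 N to be sure that it is seated. Go by feel and gently, since 25 N breaks the clip, and touch the clip with nothing but the fork. Then lay the fork back in the notches of its rest as it lay before, and leave the other things on the bench alone.

Things in the scene. Friction and masses are not known exactly. Their poses are not given: they have to be found in the camera images.
- fork_grip (a point): Middle of the handle of the loose fork tool (0.12 kg), on its axis: grip it here from above, across y. x points along the tool to the prongs, z up as it lies. Black handle 20 mm wide (y), 18 mm high, from x = -55 to +22 mm, then a steel blade 6 mm thick centred on the axis.
- fork_tip (a point): Point on the fork's axis midway between its prong tips, 121 mm ahead of fork_grip (same axes). Blade behind it: two prongs 8 mm wide, 20 mm long, centres at y = +-16 mm (gap 24 mm), flat tips; cross-bar 40 mm wide from 20 to 30 mm behind the tips; neck 18 mm wide.
- rest_seat (a point): Where fork_grip lies at the start, 48 mm above the bench on the fixed wooden rest; x towards the prong end. Foot 150x60x8 mm; two uprights 9 mm thick, 46 mm wide: at x = -46 mm under the handle (seat 39 mm above the bench), at x = +52 mm under the neck (seat 45 mm), each with cheeks 9 mm high, 30 mm apart. Between them the handle is free all round.
- jig: Fixed jig: grey block 122x66 mm on a steel base 164x110x8 mm. Origin on the bench below the middle of the spindle slot; x is the push direction, z up. On top a channel, floor 50 mm above the bench, from x = -90 mm (open back end) to +32 mm, between side walls 7 mm high with inner faces at y = +-25 mm.
- slot_mid (a point): Middle of the jig's slot, on the channel floor (jig axes). The upright steel spindle is clamped in the slot at y = 0 but anywhere from x = -14 to +14 mm: its true place is not reported and must be felt or seen. Groove of radius 12 mm from the floor to 10 mm above it; over it a head of radius 15 mm up to 22 mm above the floor.
- clip: Loose orange plastic split clip, 8 mm thick, 39 mm wide, flat on the channel floor, mouth (+x) to the spindle. Origin: centre of its bore, underside. Bridge y = +-19.5 mm, x = -21 to -12.5 mm, its back corners rounded to the bore; a tail 16 mm wide behind it to x = -29 mm goes between the prongs. Two front lips of radius 4 mm at x = 6, y = +-12.8 mm on sprung arms. Slides easily.
- clip_heel (a point): Middle of the bridge's rear face, half-way up (21 mm behind the bore, 4 mm above the floor); prong tips push beside it. Lips meet the spindle with the bore 15.6 mm short of it; pushing then takes up to about 13 N; at about 6 mm short the lips pass the widest part, resistance vanishes and it jumps home. Over 25 N from the fork breaks it.
- clip_left (a joint): how far the clip's left (+y) arm is sprung outwards, m: 0 free, about 0.0023 as the lip passes the spindle, about 0.001 when home (lightly gripping); spring 5500 N/m
- clip_right (a joint): the same for the right (-y) arm
- multimeter: bystander: grey multimeter, 148x70x45 mm, origin at its underside
- parts_tin: bystander: blue-grey hinged tin, 71x118x28 mm
- test_log: bystander: purple notebook, 148x109x14 mm
- side_cutter: bystander: red-handled side cutters, 145 mm long
- tape_black: bystander: roll of black tape, 64 mm across, 18 mm high
Mind the look-alikes: they are no part of the job. What is shaped like the part that bears fork_grip but green or purple is not meant.

How it is judged:
On the way, in this order (a step that is already met when the one before it is completed fails the run):
1. the fork tool is lifted off its rest (z of fork_grip in the frame of rest_seat above 0.02 m), for 0.1 s.
2. the fork presses the clip's lips open on the spindle (value of joint each of clip_left, clip_right above 0.0019 m and contact force between fork and clip above 1 N), for 0.02 s.
3. the clip has snapped in, both arms sprung back to a light grip on the spindle, and the fork presses it home firmly (value of joint clip_left between 0.0004 and 0.0018 m and value of joint clip_right between 0.0004 and 0.0018 m and x of clip in the frame of jig between -0.0155 and 0.0165 m and z of clip in the frame of jig below 0.054 m and contact force between fork and clip above 8 N), for 0.1 s.
At the end, for the whole second after the job is handed in: The clip is snapped home on the spindle (both arms sprung 0.4 to 1.8 mm, lying flat in the channel) and the fork lies still in both notches of its rest, prongs to the same end: within 12 mm along, 8 mm across, 5 mm in height and 0.12 rad of how it lay (value of joint clip_left between 0.0004 and 0.0018 m and value of joint clip_right between 0.0004 and 0.0018 m and x of clip in the frame of jig between -0.0155 and 0.0165 m and z of clip in the frame of jig below 0.054 m and x of fork_grip in the frame of rest_seat between -0.012 and 0.012 m and y of fork_grip in the frame of rest_seat between -0.008 and 0.008 m and z of fork_grip in the frame of rest_seat between -0.004 and 0.005 m and angle between the x axis of fork_grip and the x axis of rest_seat, either way round below 0.12 rad and linear speed of each of fork, clip below 0.02 m/s); the robot touches nothing.
It fails at once if the fork pushes the clip with more than 25 N (contact force between fork and clip above 25 N).
It fails at once if the robot touches the clip itself (contact force between any of the fingers, the arm and clip above 0.5 N).
It fails at once if a bystander is moved more than 30 mm (distance of any of multimeter, parts_tin, test_log, side_cutter, tape_black from where it was at the start of the episode above 0.03 m).
It also fails if it takes over 64 s, if anything falls off the work surface, if the arm or the gripper's body presses on something with over 40 N, if the wrist force passes 120 N, or if a joint passes its speed limit or range.

### The arm

A 7-joint arm with a two-finger parallel gripper is mounted at the origin on a cart in front of the work surface, level with it; the furniture and walls round the work are solid. World frame = base frame: x ahead of the robot, y to its left, z up, the work surface at z = 0. Lengths are in m, angles in rad, forces in N, time in s.
With the tool pointing down it reaches from about 0.425 to 0.925 m from the base axis. Payload 6.8 kg.
Tool frame: the origin (TCP) lies at the very end of the fingers, on their centre line; the grasp point (between the pads) lies 19 mm behind it; z points along the fingers, x is the direction in which the jaws open and shut, and the axes are right-handed (so a half turn about z gives the same grasp; the last joint's range is limited). The gripper opens to 85 mm and grips with 20 to 120 N. Pads are 22 mm wide; open, the fingers measure 114 mm over their backs; the gripper's body (76 mm by 85 mm) begins 54 mm behind the grasp point. The pads swing forward as they close: fully open they stand 13 mm farther back than shut.
Start: joints at [1.035, 0.477, 0.022, 1.555, -0.011, 1.109, -0.083], TCP at [0.28, -0.614, 0.231] pointing down, gripper open.
Joint ranges: [-2.96, 2.96], [-0.34, 2.1], [-1.41, 1.46], [0.24, 2.44], [-1.37, 4.51], [0.17, 1.92], [-2.96, 2.96]. Speed limits (rad/s): [2.39, 2.39, 3.14, 3.14, 3.14, 3.14, 3.14].

### API

Orientations are given as a unit quaternion [w, x, y, z].
In Python, from cell import env, get_image, sign_off gives the robot as it stands.
- The arm moves only by the tool apply_moves, never from a script. Its argument "deltas" is a list of rows, each a list of 3 entries, a list of its own where there are three numbers: the gripper's target within -1 to 1 (fully open at 1, half-way at 0, shut at -1), then the shift along the tool's x, y, z in m, then the turn, a rotation vector about the tool's x, y, z in rad. In form: [[grip, [tx, ty, tz], [wx, wy, wz]], ...]. A call has exactly 5 rows; each row is the pose to reach, as a shift and turn from the pose measured when the call began, along the tool's axes at that moment; what a row does not reach only later rows make up. A row lasts 1/12 s, in which the tool goes at most 41.7 mm and 7.16 degrees, less where a joint would pass 70% of its speed; a pose out of reach is approached as far as the arm can. A call with a gripper value outside its range is refused whole. The fingers move at their own pace and stop on an object; "newtons" is the grip in N (left out, the last holds). Time passes only in rows, so rows that repeat a pose let the fingers close, or fill a call up. It gives the time, the measured TCP pose, the force and the opening at its end, in the units of the state.
- env.observe(): the state, without advancing time (a new reading comes with each control period).
- get_image(name): name is "scene" or "top" or "wrist"; returns a dict with "pixels" (400x640x3 uint8, blue, green, red), "mtx" (3x3 intrinsics, pixels), "dist_coeffs" ([k1, k2, p1, p2, k3] as OpenCV has them; the pictures are not rectified), "pose" (4x4, takes a point from camera to world coordinates); the wrist camera has in their place "mount" (4x4, takes a point from camera to tool coordinates, whose origin is the TCP and whose axes are the tool frame's). Camera axes: x right, y down, z forward; pixel columns grow to the right and rows downward; lengths in m; the calibration is good to about 2 mm. A picture is of the moment at which its call begins: read the wrist's pose just before it. There is no depth.
- sign_off(): hands the job in, once; it reports no verdict.
The state is a dict: "clock": time; "joint_pos": joint angles; "dq": joint speeds; "joint_efforts": joint torques, N m; "tool_pos": TCP position; "tcp_rot": TCP orientation; "ft_force": force on the tool from outside, world axes, zero at the start; "ft_torque": the same for the moment, N m; "width": finger opening in m.
Only numpy, scipy, OpenCV 4.12 (cv2) and the standard library are available. Lean on these libraries where they do the work, as an engineer would, in place of code of your own. Each camera call takes 0.05 s, during which the arm holds its last target.

## Working session

There is one attempt and no reset: what is moved stays moved. The work goes in short steps, Python scripts to look and compute and a tool call to move; the robot and the scene stay as the last step left them, time stands still between calls to the robot, and variables do not carry over. Pictures are saved under pics/ and viewed, and the job is handed in when it is done.

Besides the shell and the picture viewer there is one more tool, called after ">>>" by a JSON object that holds its "method" and its "body", one argument or row to a line. apply_moves: Moves the arm, as the interface text tells. Its arguments: {"type":"object","properties":{"deltas":{"type":"array","items":{"type":"array"}},"newtons":{"type":"number"}},"required":["deltas"]}

```bash
mkdir -p pics; ls
python3 - <<'E'
from cell import env,get_image
import cv2,numpy as np
print(env.observe())
for n in ["scene","top","wrist"]:
    d=get_image(n); cv2.imwrite(f"pics/{n}0.png",d["pixels"])
    np.savez(f"{n}0.npz",**{k:np.array(v) for k,v in d.items()})
    print(n,{k:np.round(np.array(v),4).tolist() for k,v in d.items() if k!="pixels"})
E
```

```text
pics
{'clock': 0.0, 'joint_pos': array([ 1.03489692,  0.47778894,  0.022327  ,  1.55648417, -0.01150994,
        1.10924144, -0.08311095]), 'dq': array([ 5.60466620e-05, -1.25911740e-03,  1.41880013e-04, -1.69938513e-04,
       -5.07817549e-04,  8.68260733e-05, -3.55021198e-04]), 'joint_efforts': array([ 4.05585752e-04, -5.96442211e+01,  1.60792116e+00, -2.81187648e+01,
        1.24333519e-02,  9.39110178e-03,  8.56535962e-06]), 'tool_pos': array([ 0.27978774, -0.61363328,  0.23031911]), 'tcp_rot': array([-4.34348632e-04,  8.41095726e-01, -5.40885548e-01, -7.84858116e-04]), 'ft_force': array([-0.28914154,  0.10856207,  0.21613281]), 'ft_torque': array([ 0.04778008, -0.07275188, -0.00710328]), 'width': 0.0851360511854554}
scene {'mtx': [[472.2743, 0.0, 322.5961], [0.0, 472.2743, 197.3476], [0.0, 0.0, 1.0]], 'dist_coeffs': [0.0314, 0.0, 0.0, 0.0, 0.0], 'pose': [[-0.8497, -0.348, 0.3962, 0.0447], [-0.5272, 0.5722, -0.6282, 0.8503], [-0.0081, -0.7426, -0.6697, 0.9487], [0.0, 0.0, 0.0, 1.0]]}
top {'mtx': [[399.6569, 0.0, 309.1921], [0.0, 399.6569, 197.9794], [0.0, 0.0, 1.0]], 'dist_coeffs': [-0.0556, 0.0, 0.0, 0.0, 0.0], 'pose': [[-0.0285, -0.992, 0.1228, 0.4412], [-0.9996, 0.0275, -0.0092, 0.038], [0.0058, -0.123, -0.9924, 1.0731], [0.0, 0.0, 0.0, 1.0]]}
wrist {'mtx': [[323.3997, 0.0, 324.0778], [0.0, 323.3997, 206.2399], [0.0, 0.0, 1.0]], 'dist_coeffs': [-0.0541, 0.0, 0.0, 0.0, 0.0], 'mount': [[1.0, -0.0011, -0.0022, 0.0003], [0.0017, 0.9446, 0.3283, -0.085], [0.0017, -0.3283, 0.9446, -0.1414], [0.0, 0.0, 0.0, 1.0]]}
```

View pics/top0.png

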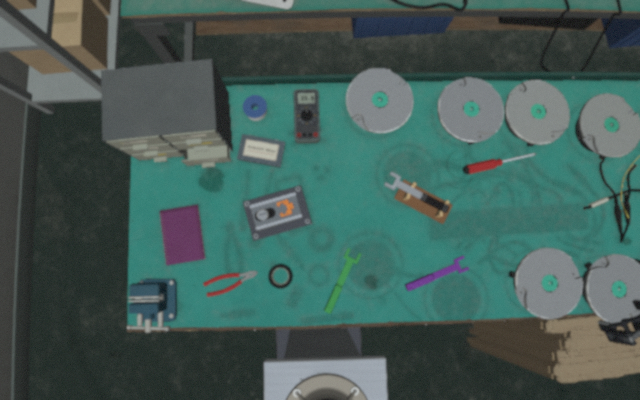

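View pics/scene0.png

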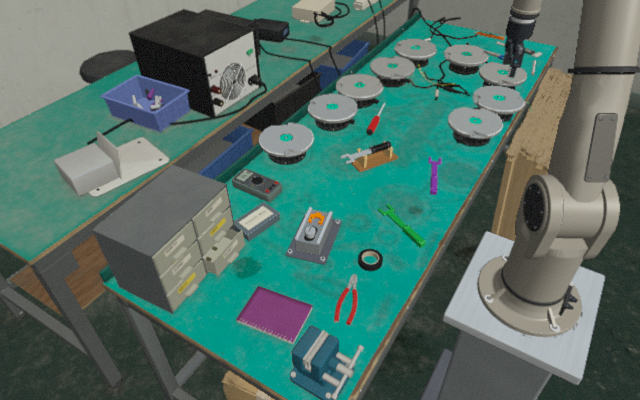

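In the top view the black-handled fork is on the brown rest at about (420,197), with its prongs at the upper left (392,182). The green one at (343,280) and the purple one at (437,273) are look-alikes lying flat on the bench. The jig is at (278,212), with the orange clip to the right of the spindle. I'll enlarge to confirm.

Run:
```python
import cv2,numpy as np
t=cv2.imread("pics/top0.png"); s=cv2.imread("pics/scene0.png")
a=cv2.resize(t[165:230,375:460],None,fx=4.6,fy=4.6,interpolation=cv2.INTER_CUBIC)
b=cv2.resize(t[175:245,235:325],None,fx=4.4,fy=4.4,interpolation=cv2.INTER_CUBIC)
c=cv2.resize(s[130:180,335:405],None,fx=5.6,fy=5.6,interpolation=cv2.INTER_CUBIC)
d=cv2.resize(s[200:270,280:350],None,fx=4.2,fy=4.2,interpolation=cv2.INTER_CUBIC)
o=np.zeros((600,800,3),np.uint8)
for im,(r,q) in zip((a,b,c,d),((0,0),(0,400),(310,0),(310,400))):
    im=im[:600-r,:400]; o[r:r+im.shape[0],q:q+im.shape[1]]=im
cv2.imwrite("pics/crop0.png",o)
```

```text
(no output)
```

View pics/crop0.png

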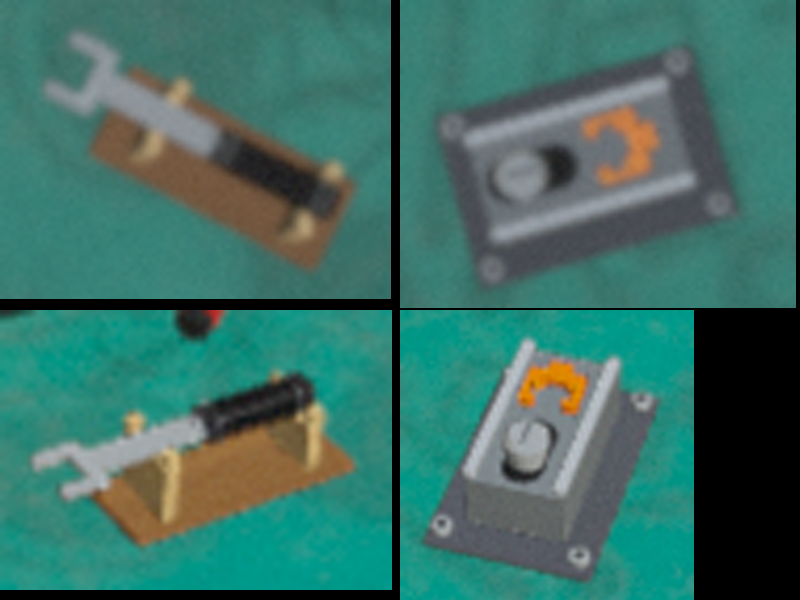

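View pics/wrist0.png

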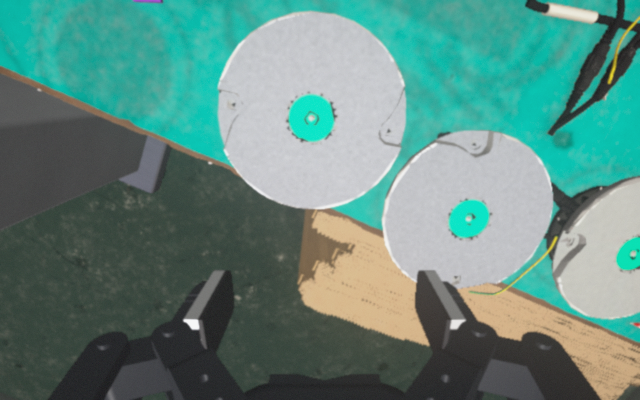

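```bash
cat > h.py <<'E'
import cv2,numpy as np
from scipy.spatial.transform import Rotation as R
def ray(uv,d,pose=None):
    uv=np.atleast_2d(np.array(uv,float)).reshape(-1,1,2)
    n=cv2.undistortPoints(uv,np.array(d["mtx"]),np.array(d["dist_coeffs"])).reshape(-1,2)
    P=np.array(d["pose"]) if pose is None else pose
    v=np.c_[n,np.ones(len(n))]@P[:3,:3].T
    return P[:3,3],v
def onz(uv,d,z,pose=None):
    o,v=ray(uv,d,pose); return o+v*((np.atleast_1d(z)-o[2])/v[:,2])[:,None]
def proj(X,d,pose=None):
    P=np.array(d["pose"]) if pose is None else pose
    Q=np.linalg.inv(P)
    rv=cv2.Rodrigues(Q[:3,:3])[0]
    return cv2.projectPoints(np.atleast_2d(X).astype(float),rv,Q[:3,3],np.array(d["mtx"]),np.array(d["dist_coeffs"]))[0].reshape(-1,2)
def tri(uv1,d1,uv2,d2,p1=None,p2=None):
    o1,v1=ray(uv1,d1,p1);o2,v2=ray(uv2,d2,p2);out=[]
    for a,b in zip(v1,v2):
        s=np.linalg.lstsq(np.c_[a,-b],o2-o1,rcond=None)[0]
        out.append(np.r_[(o1+s[0]*a+o2+s[1]*b)/2,np.linalg.norm(o1+s[0]*a-o2-s[1]*b)])
    return np.array(out)
def T(p,q):
    M=np.eye(4);M[:3,:3]=R.from_quat(np.r_[q[1:],q[0]]).as_matrix();M[:3,3]=p;return M
def tool(s): return T(s["tool_pos"],s["tcp_rot"])
def delta(s,p,Rm):
    """shift & rotvec in tool axes to reach p,Rm"""
    M=tool(s); return np.round(M[:3,:3].T@(np.array(p)-M[:3,3]),4), np.round(R.from_matrix(M[:3,:3].T@Rm).as_rotvec(),4)
def down(yaw):
    # tool z down, tool x at world angle yaw
    x=np.array([np.cos(yaw),np.sin(yaw),0]);z=np.array([0,0,-1.]);return np.c_[x,np.cross(z,x),z]
E
python3 - <<'E'
from h import *
d=dict(np.load("top0.npz"));s=dict(np.load("scene0.npz"))
# jig base corners
print("jigbase",onz([[244.1,201.8],[300.9,185.9],[312.3,223.2],[253.2,239.8]],d,0.008).round(3).tolist())
# fork: crop scale 4.6 offset (375,165)
f=lambda x,y:(x/4.6+375,y/4.6+165)
print("tips",onz([f(75,38),f(50,90)],d,0.048).round(3).tolist(),"handle front,back",onz([f(225,150),f(330,195)],d,0.048).round(3).tolist())
print("foot",onz([f(130,70),f(95,150),f(312,270),f(355,185)],d,0.008).round(3).tolist())
g=lambda x,y:((x-400)/4.4+235,y/4.4+175)
print("spindle head",onz([g(520,175)],d,0.072).round(3).tolist(),"clip",onz([g(660,130),g(588,125),g(610,185)],d,0.058).round(3).tolist())
E
```

```text
jigbase [[0.567, 0.203, 0.008], [0.606, 0.049, 0.008], [0.505, 0.022, 0.008], [0.465, 0.18, 0.008]]
tips [[0.627, -0.188, 0.048], [0.598, -0.172, 0.048]] handle front,back [[0.561, -0.27, 0.048], [0.533, -0.328, 0.048]]
foot [[0.614, -0.228, 0.008], [0.567, -0.205, 0.008], [0.493, -0.329, 0.008], [0.543, -0.358, 0.008]]
spindle head [[0.526, 0.148, 0.072]] clip [[0.551, 0.068, 0.058], [0.555, 0.109, 0.058], [0.52, 0.097, 0.058]]
```

```bash
cat > go.py <<'E'
import sys
from cell import env
from h import *
# go.py x y z yawdeg
x,y,z,w=map(float,sys.argv[1:5]); s=env.observe()
print(s["clock"].__round__(2),s["tool_pos"].round(4),s["ft_force"].round(2),s["ft_torque"].round(2),round(s["width"],4),"yaw",np.degrees(np.arctan2(tool(s)[1,0],tool(s)[0,0])).round(2))
print(*delta(s,[x,y,z],down(np.radians(w))))
E
python3 go.py 0.55 -0.29 0.17 -28
```

```text
0.15 [ 0.2799 -0.6137  0.2305] [-0.15 -0.39  0.32] [-0.02  0.03 -0.  ] 0.0853 yaw -65.49
[-0.1824 -0.3801  0.0608] [-4.000e-04  1.400e-03 -6.543e-01]
```

>>> {"method": "apply_moves", "body": {
  "deltas": [
    [1,[-0.182,-0.38,0.06],[0,0.001,-0.654]],
    [1,[-0.182,-0.38,0.06],[0,0.001,-0.654]],
    [1,[-0.182,-0.38,0.06],[0,0.001,-0.654]],
    [1,[-0.182,-0.38,0.06],[0,0.001,-0.654]],
    [1,[-0.182,-0.38,0.06],[0,0.001,-0.654]]
  ]
}}

```text
clock: 0.57
tool_pos: [0.4129, -0.4541, 0.2013]
tcp_rot: [-0.0, 0.967, -0.253, -0.0]
ft_force: [0.8, -0.2, 0.5]
width: 0.0855
```

```bash
python3 go.py 0.55 -0.29 0.17 -28
```

```text
0.57 [ 0.4129 -0.4541  0.2013] [ 0.81 -0.2   0.48] [-0.04 -0.04  0.06] 0.0855 yaw -29.34
[ 0.0392 -0.2102  0.0314] [-0.0004  0.0005 -0.0234]
```

>>> {"method": "apply_moves", "body": {
  "deltas": [
    [1,[0.039,-0.21,0.031],[0,0.0005,-0.023]],
    [1,[0.039,-0.21,0.031],[0,0.0005,-0.023]],
    [1,[0.039,-0.21,0.031],[0,0.0005,-0.023]],
    [1,[0.039,-0.21,0.031],[0,0.0005,-0.023]],
    [1,[0.039,-0.21,0.031],[0,0.0005,-0.023]]
  ]
}}

```text
clock: 0.98
tool_pos: [0.5447, -0.2956, 0.1714]
tcp_rot: [-0.0, 0.97, -0.242, -0.0]
ft_force: [0.2, -1.1, 0.7]
width: 0.0853
```

```bash
cat > snap.py <<'E'
import sys,pickle
from cell import env,get_image
from h import *
tag=sys.argv[1]; s=env.observe(); d=get_image("wrist"); s2=env.observe()
d["pose"]=tool(s)@np.array(d["mount"]); cv2.imwrite(f"pics/{tag}.png",d["pixels"])
pickle.dump((s,d),open(tag+".pkl","wb"))
print(s["clock"].__round__(2),s["tool_pos"].round(4),"moved",(s2["tool_pos"]-s["tool_pos"]).round(4))
E
python3 snap.py w1
```

```text
0.98 [ 0.5447 -0.2956  0.1714] moved [ 0.0063  0.0106 -0.001 ]
```

View pics/w1.png

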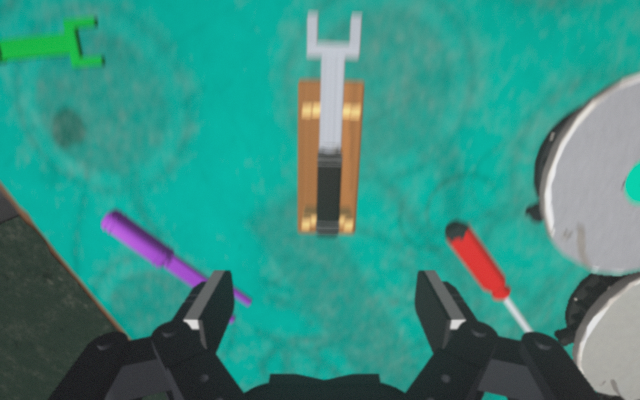

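```bash
python3 snap.py w2; python3 snap.py w2
python3 - <<'E'
import cv2
p=cv2.imread("pics/w2.png"); cv2.imwrite("pics/w2c.png",cv2.resize(p[0:260,220:440],None,fx=2.3,fy=2.3,interpolation=cv2.INTER_CUBIC))
E
```

```text
1.03 [ 0.5509 -0.285   0.1704] moved [-0.0022 -0.0029  0.0003]
1.08 [ 0.5488 -0.2879  0.1708] moved [-0.0025 -0.0043  0.0002]
```

View pics/w2c.png

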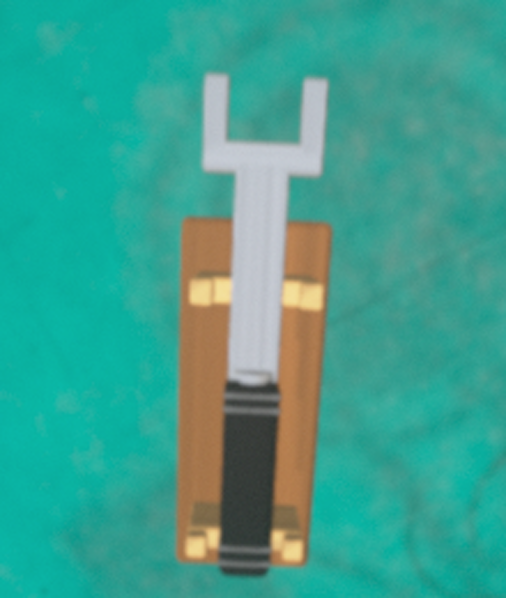

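```bash
for i in 1 2 3 4; do python3 snap.py w3; done
cat > fk.py <<'E'
import pickle,sys
from h import *
s,d=pickle.load(open(sys.argv[1]+".pkl","rb")); im=d["pixels"]; hsv=cv2.cvtColor(im,cv2.COLOR_BGR2HSV)
roi=np.zeros(im.shape[:2],np.uint8); roi[0:250,270:400]=255
dark=((hsv[...,2]<75)&(roi>0)).astype(np.uint8)
steel=((hsv[...,1]<60)&(hsv[...,2]>120)&(roi>0)).astype(np.uint8)
for nm,m in (("dark",dark),("steel",steel)):
    cs,_=cv2.findContours(m,0,1); c=max(cs,key=cv2.contourArea)
    r=cv2.minAreaRect(c); b=cv2.boxPoints(r); print(nm,cv2.contourArea(c),b.round(1).tolist())
    z=0.057 if nm=="dark" else 0.051
    print(onz(b,d,z).round(4).tolist(), onz([r[0]],d,z).round(4))
    if nm=="steel": 
        ys=c[:,0,:]; print("top pts",ys[ys[:,1]<ys[:,1].min()+4].tolist())
E
python3 fk.py w3
```

```text
1.13 [ 0.5463 -0.2922  0.171 ] moved [-0.0018 -0.0032  0.0002]
1.18 [ 0.5445 -0.2954  0.1712] moved [-0.0011 -0.0021  0.0002]
1.23 [ 0.5434 -0.2975  0.1714] moved [-0.0005 -0.0011  0.0002]
1.28 [ 0.5429 -0.2986  0.1716] moved [-0.0002 -0.0005  0.0001]
dark 1186.5 [[316.1000061035156, 221.60000610351562], [317.79998779296875, 162.8000030517578], [339.5, 163.5], [337.79998779296875, 222.1999969482422]]
[[0.5284, -0.311, 0.057], [0.5539, -0.2672, 0.057], [0.569, -0.2759, 0.057], [0.5444, -0.3202, 0.057]] [[ 0.5493 -0.2929  0.057 ]]
steel 3373.5 [[306.0, 12.0], [360.0, 12.0], [360.0, 149.0], [306.0, 149.0]]
[[0.5986, -0.1669, 0.051], [0.633, -0.1853, 0.051], [0.5888, -0.2744, 0.051], [0.5502, -0.2537, 0.051]] [[ 0.5938 -0.2178  0.051 ]]
top pts [[307, 12], [307, 13], [307, 14], [307, 15], [360, 15], [360, 14], [359, 14], [358, 13], [357, 13], [356, 14], [355, 13], [354, 13], [353, 13], [352, 13], [351, 14], [350, 15], [316, 15], [316, 14], [316, 13], [315, 12], [314, 12], [313, 12], [312, 12], [311, 12], [310, 12], [309, 12], [308, 12]]
```

Run:
```python
import pickle
from h import *
s,d=pickle.load(open("w3.pkl","rb"))
tip=onz([[333.6,11.5]],d,.051)[0]; h=onz([[327.8,192.5]],d,.057)[0]
a=np.arctan2(*(tip-h)[[1,0]]); e=np.array([np.cos(a),np.sin(a)])
print("tip",tip,"axis deg",np.degrees(a),"grip",tip[:2]-.121*e)
# full handle ends, along image column line
im=d["pixels"]
for y in range(140,240,2): print(y,im[y,325:331].mean((0,1)).round().astype(int),end="; ")
```

```text
tip [ 0.61631325 -0.1760531   0.051     ] axis deg 60.172257263194 grip [ 0.55612857 -0.28102359]
140 199; 142 197; 144 162; 146 190; 148 196; 150 109; 152 59; 154 98; 156 101; 158 61; 160 90; 162 105; 164 60; 166 58; 168 59; 170 58; 172 58; 174 58; 176 59; 178 58; 180 58; 182 57; 184 57; 186 57; 188 58; 190 57; 192 57; 194 56; 196 57; 198 57; 200 57; 202 57; 204 56; 206 57; 208 56; 210 57; 212 56; 214 58; 216 56; 218 57; 220 57; 222 76; 224 116; 226 58; 228 67; 230 110; 232 63; 234 59; 236 98; 238 114;
```

```bash
python3 - <<'E'
import pickle
from h import *
s,d=pickle.load(open("w3.pkl","rb"))
e=np.array([np.cos(1.0502),np.sin(1.0502)])
tip=np.array([.61631,-.17605])
P=onz([[328.8,149.5],[326.5,235]],d,[.057,.055])
print(P,((P[:,:2]-tip)@e))
E
python3 go.py 0.556 -0.281 0.07 -29.8
```

```text
[[ 0.56669349 -0.2619217   0.057     ]
 [ 0.52992473 -0.32700073  0.055     ]] [-0.09917478 -0.17392101]
1.33 [ 0.5427 -0.2991  0.1717] [ 0.27  0.15 -0.07] [0.01 0.02 0.06] 0.0856 yaw -28.18
[ 0.0032 -0.0223  0.1017] [0.0007 0.0002 0.0283]
```

Handle front measured 99.2 mm behind the tips (99 expected), so the axis and grip are consistent. Descending.

>>> {"method": "apply_moves", "body": {
  "deltas": [
    [1,[0.003,-0.022,0.05],[0,0,0.028]],
    [1,[0.003,-0.022,0.08],[0,0,0.028]],
    [1,[0.003,-0.022,0.102],[0,0,0.028]],
    [1,[0.003,-0.022,0.102],[0,0,0.028]],
    [1,[0.003,-0.022,0.102],[0,0,0.028]]
  ]
}}

```text
clock: 1.75
tool_pos: [0.5542, -0.2825, 0.0691]
tcp_rot: [0.0, 0.966, -0.258, -0.001]
ft_force: [1.2, -0.0, 0.3]
width: 0.0852
```

```bash
python3 snap.py w4;python3 snap.py w4; python3 go.py 0.556 -0.281 0.028 -29.8
```

```text
1.75 [ 0.5542 -0.2825  0.0691] moved [ 0.0015 -0.0004  0.0017]
1.8 [ 0.5557 -0.283   0.0708] moved [ 0.0008 -0.0001  0.0009]
1.85 [ 0.5565 -0.283   0.0717] [0.07 0.34 0.27] [ 0.01 -0.03  0.02] 0.0851 yaw -29.9
[-0.0016 -0.0016  0.0437] [ 0.0008 -0.003  -0.0017]
```

View pics/w4.png

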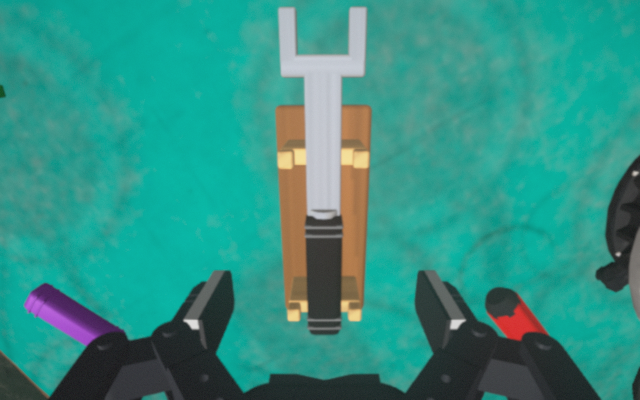

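Run:
```python
import pickle
from h import *
s,d=pickle.load(open("w4.pkl","rb"))
im=d["pixels"];g=im.astype(int)
for r in (12,20,260,300):
    row=cv2.cvtColor(im,cv2.COLOR_BGR2HSV)[r,260:390]
    m=(row[:,1]<80) if r<100 else (row[:,2]<80)
    x=np.where(m)[0]+260; print(r,x.min(),x.max(),x.mean())
tip=onz([[322.6,7]],d,.051)[0]; h=onz([[323.3,290]],d,.057)[0]
a=np.arctan2(*(tip-h)[[1,0]]); e=np.array([np.cos(a),np.sin(a)])
print("tip",tip,"axis deg",np.degrees(a),"grip",tip[:2]-.121*e)
```

```text
12 278 366 322.0
20 278 366 321.2972972972973
260 307 340 323.5
300 308 339 323.5
tip [ 0.61633676 -0.17682716  0.051     ] axis deg 60.07759977045295 grip [ 0.55597874 -0.28169808]
```

>>> {"method": "apply_moves", "body": {
  "deltas": [
    [1,[-0.001,-0.002,0.03],[0,0,0]],
    [1,[-0.001,-0.002,0.043],[0,0,0]],
    [1,[-0.001,-0.002,0.043],[0,0,0]],
    [1,[-0.001,-0.002,0.043],[0,0,0]],
    [0,[-0.001,-0.002,0.043],[0,0,0]]
  ],
  "newtons": 80
}}

```text
clock: 2.27
tool_pos: [0.5574, -0.2814, 0.03]
tcp_rot: [0.001, 0.966, -0.258, 0.002]
ft_force: [0.0, -0.0, 0.2]
width: 0.0757
```

```bash
python3 go.py 0.556 -0.2815 0.028 -29.9
```

```text
2.27 [ 0.5574 -0.2814  0.03  ] [ 0.02 -0.03  0.23] [ 0.08 -0.01 -0.02] 0.0757 yaw -29.92
[-0.0012  0.0008  0.002 ] [ 0.0007 -0.0046 -0.0003]
```

>>> {"method": "apply_moves", "body": {
  "deltas": [
    [0,[-0.001,0,0.001],[0,-0.004,0]],
    [-0.4,[-0.001,0,0.001],[0,-0.004,0]],
    [-1,[-0.001,0,0.001],[0,-0.004,0]],
    [-1,[-0.001,0,0.001],[0,-0.004,0]],
    [-1,[-0.001,0,0.001],[0,-0.004,0]]
  ],
  "newtons": 80
}}

```text
clock: 2.68
tool_pos: [0.557, -0.2811, 0.0297]
tcp_rot: [0.001, 0.966, -0.258, 0.001]
ft_force: [-1.2, -0.2, -1.2]
width: 0.0187
```

>>> {"method": "apply_moves", "body": {
  "deltas": [
    [-1,[0,0,0],[0,0,0]],
    [-1,[0,0,0],[0,0,0]],
    [-1,[0,0,0],[0,0,0]],
    [-1,[0,0,0],[0,0,0]],
    [-1,[0,0,0],[0,0,0]]
  ],
  "newtons": 80
}}

```text
clock: 3.1
tool_pos: [0.5569, -0.281, 0.0297]
tcp_rot: [0.001, 0.966, -0.258, 0.001]
ft_force: [-0.9, -0.4, 1.3]
width: 0.0189
```

```bash
python3 snap.py w5; python3 go.py 0.556 -0.2815 0.10 -29.9
```

```text
3.1 [ 0.5569 -0.281   0.0297] moved [-0. -0. -0.]
3.15 [ 0.5569 -0.281   0.0296] [-1.14  0.62  0.32] [0.06 0.08 0.  ] 0.0187 yaw -29.91
[-0.0004  0.0009 -0.0704] [ 0.0007 -0.0014 -0.0002]
```

View pics/w5.png

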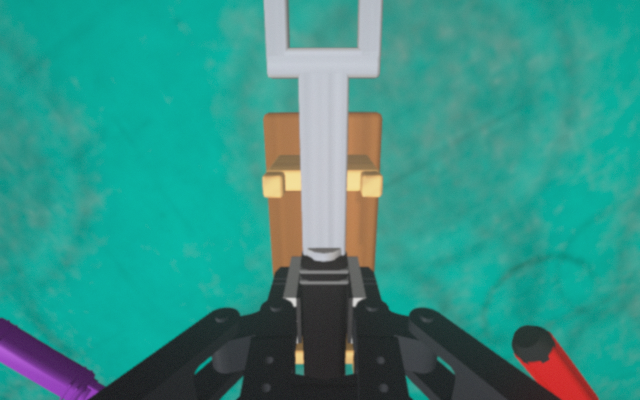

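>>> {"method": "apply_moves", "body": {
  "deltas": [
    [-1,[0,0,-0.02],[0,0,0]],
    [-1,[0,0,-0.05],[0,0,0]],
    [-1,[0,0,-0.08],[0,0,0]],
    [-1,[0,0,-0.11],[0,0,0]],
    [-1,[0,0,-0.11],[0,0,0]]
  ]
}}

```text
clock: 3.57
tool_pos: [0.5603, -0.2823, 0.1458]
tcp_rot: [0.001, 0.966, -0.258, 0.005]
ft_force: [0.7, -0.2, -1.0]
width: 0.0183
```

```bash
python3 snap.py w6
python3 - <<'E'
from cell import env,get_image
import cv2,numpy as np,pickle
from h import *
for n in ["scene","top"]:
    d=get_image(n); cv2.imwrite(f"pics/{n}1.png",d["pixels"]); pickle.dump(d,open(n+"1.pkl","wb"))
s=cv2.imread("pics/scene1.png"); t=cv2.imread("pics/top1.png")
o=np.zeros((600,800,3),np.uint8)
o[:300,:400]=cv2.resize(t[150:225,375:475],(400,300),interpolation=2)
o[:300,400:]=cv2.resize(t[175:250,235:335],(400,300),interpolation=2)
o[300:,:400]=cv2.resize(s[110:185,320:420],(400,300),interpolation=2)
o[300:,400:]=cv2.resize(s[200:275,270:370],(400,300),interpolation=2)
cv2.imwrite("pics/crop1.png",o)
E
python3 go.py 0.556 -0.2815 0.10 -29.9
```

```text
3.57 [ 0.5603 -0.2823  0.1458] moved [-0.0013  0.0005 -0.0027]
3.72 [ 0.5563 -0.2808  0.1392] [-0.49  0.6  -1.07] [-0.04  0.04 -0.01] 0.019 yaw -29.91
[0.     0.0008 0.0392] [ 0.0009 -0.0009 -0.0002]
```

View pics/crop1.png

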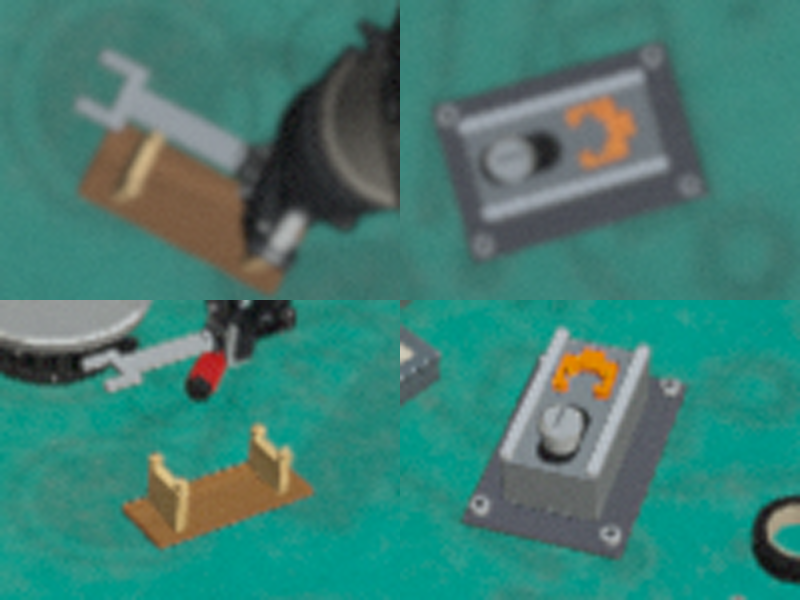

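View pics/w6.png

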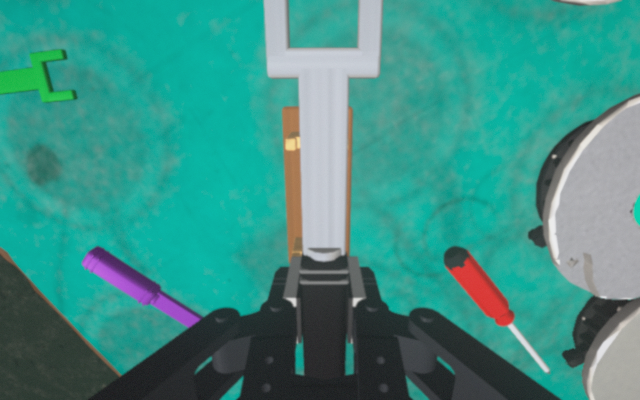

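```bash
python3 - <<'E'
import pickle
from h import *
d=pickle.load(open("top1.pkl","rb"));s=pickle.load(open("scene1.pkl","rb"))
print(onz([[230,160],[228,148],[215,60],[208,165],[130,158]],d,0.0).round(3).tolist())
print(onz([[230,160],[228,148],[215,60],[208,165],[130,158]],d,0.2).round(3).tolist())
# bystander tin & multimeter
print(onz([[261,150],[307,115]],d,0.03).round(3).tolist())
# tri jig screws top/scene: crop scale 4, offsets top(235,175) scene(270,200)
t=[((652-400)/4+235,56/4+175),((447-400)/4+235,116/4+175),((690-400)/4+235,185/4+175),((484-400)/4+235,245/4+175)]
c=[((672-400)/4+270,(387-300)/4+200),None,None,None]
print(onz(t,d,.010).round(4).tolist())
# scene: right-top (672,387), left-bottom (480,505), right-bottom (610,534)
c=[((672-400)/4+270,87/4+200),((480-400)/4+270,205/4+200),((610-400)/4+270,234/4+200)]
print(onz(c,s,.010).round(4).tolist())
E
python3 go.py 0.652 0.143 0.20 14.3
```

```text
[[0.685, 0.242, 0.0], [0.719, 0.248, 0.0], [0.978, 0.285, 0.0], [0.673, 0.303, 0.0], [0.699, 0.52, 0.0]]
[[0.639, 0.204, 0.2], [0.667, 0.209, 0.2], [0.878, 0.239, 0.2], [0.63, 0.253, 0.2], [0.651, 0.43, 0.2]]
[[0.703, 0.153, 0.03], [0.797, 0.028, 0.03]]
[[0.5979, 0.0575, 0.01], [0.5611, 0.1956, 0.01], [0.5104, 0.0344, 0.01], [0.4744, 0.172, 0.01]]
[[0.5092, 0.0341, 0.01], [0.5617, 0.1946, 0.01], [0.4754, 0.1711, 0.01]]
3.72 [ 0.5563 -0.2808  0.1392] [-0.49  0.6  -1.07] [-0.04  0.04 -0.01] 0.019 yaw -29.91
[-0.1284 -0.415  -0.0612] [ 1.200e-03 -5.000e-04 -7.717e-01]
```

```bash
python3 go.py 0.445 0.09 0.20 14.5
```

```text
3.72 [ 0.5563 -0.2808  0.1392] [-0.49  0.6  -1.07] [-0.04  0.04 -0.01] 0.019 yaw -29.91
[-0.2814 -0.2658 -0.0612] [ 1.200e-03 -5.000e-04 -7.752e-01]
```

>>> {"method": "apply_moves", "body": {
  "deltas": [
    [-1,[-0.02,-0.02,-0.06],[0,0,-0.08]],
    [-1,[-0.05,-0.05,-0.06],[0,0,-0.18]],
    [-1,[-0.08,-0.075,-0.06],[0,0,-0.28]],
    [-1,[-0.11,-0.1,-0.06],[0,0,-0.38]],
    [-1,[-0.14,-0.13,-0.06],[0,0,-0.48]]
  ]
}}

```text
clock: 4.13
tool_pos: [0.5006, -0.1067, 0.1977]
tcp_rot: [0.001, 1.0, -0.019, -0.001]
ft_force: [1.2, 0.7, -1.3]
width: 0.0188
```

```bash
python3 go.py 0.445 0.09 0.20 14.5
```

```text
4.13 [ 0.5006 -0.1067  0.1977] [ 1.24  0.65 -1.28] [ 0.05 -0.03 -0.02] 0.0188 yaw -2.17
[-0.063  -0.1944 -0.0023] [ 0.0008  0.0022 -0.291 ]
```

>>> {"method": "apply_moves", "body": {
  "deltas": [
    [-1,[-0.012,-0.035,-0.002],[0,0,-0.06]],
    [-1,[-0.025,-0.075,-0.002],[0,0,-0.12]],
    [-1,[-0.037,-0.115,-0.002],[0,0,-0.18]],
    [-1,[-0.05,-0.155,-0.002],[0,0,-0.24]],
    [-1,[-0.063,-0.194,-0.002],[0,0,-0.291]]
  ]
}}

```text
clock: 4.55
tool_pos: [0.4431, 0.0905, 0.1982]
tcp_rot: [0.0, 0.992, 0.128, -0.002]
ft_force: [1.6, -0.2, -0.7]
width: 0.0185
```

>>> {"method": "apply_moves", "body": {
  "deltas": [
    [-1,[0,0,0],[0,0,0]],
    [-1,[0,0,0],[0,0,0]],
    [-1,[0,0,0],[0,0,0]],
    [-1,[0,0,0],[0,0,0]],
    [-1,[0,0,0],[0,0,0]]
  ]
}}

```text
clock: 4.97
tool_pos: [0.4433, 0.0889, 0.1977]
tcp_rot: [0.001, 0.992, 0.126, -0.003]
ft_force: [0.5, -0.5, -1.6]
width: 0.0187
```

```bash
python3 snap.py w7; python3 go.py 0.445 0.09 0.20 14.5
```

```text
4.97 [0.4433 0.0889 0.1977] moved [0.0001 0.0002 0.0002]
5.02 [0.4434 0.0891 0.1978] [ 0.13 -1.08 -0.46] [-0.01 -0.05  0.01] 0.0188 yaw 14.49
[ 0.0018 -0.0005 -0.0022] [ 0.0003  0.0057 -0.0002]
```

View pics/w7.png

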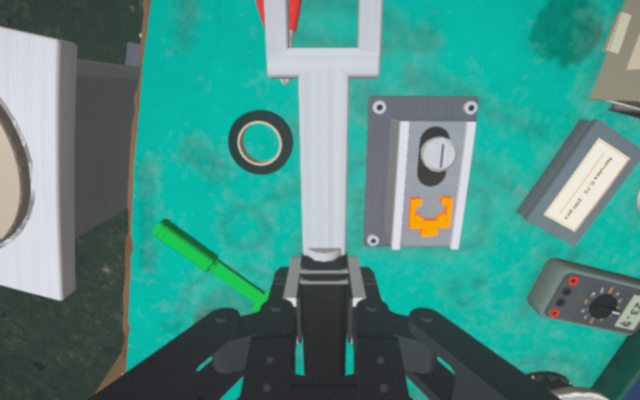

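Run:
```python
import pickle
from h import *
s,d=pickle.load(open("w7.pkl","rb")); im=d["pixels"]
c=cv2.resize(im[85:260,355:490],None,fx=3.4,fy=3.4,interpolation=2); cv2.imwrite("pics/w7c.png",c)
hsv=cv2.cvtColor(im,cv2.COLOR_BGR2HSV)
m=((hsv[...,0]>5)&(hsv[...,0]<25)&(hsv[...,1]>150)&(hsv[...,2]>120)).astype(np.uint8); m[:,:400]=0; m[:180]=0
cs,_=cv2.findContours(m,0,1); k=max(cs,key=cv2.contourArea); print(cv2.contourArea(k),cv2.boundingRect(k),cv2.minAreaRect(k))
g=cv2.cvtColor(im,cv2.COLOR_BGR2GRAY)
for r in (130,150,180,200,220,235): print(r,[(i,int(g[r,i])) for i in range(385,480)if abs(int(g[r,i+1])-int(g[r,i-1]))>25])
```

```text
859.5 (409, 196, 43, 40) ((430.0, 215.5), (39.0, 42.0), 90.0)
130 [(398, 145), (399, 175), (400, 209), (408, 198), (409, 167), (424, 144), (425, 124), (426, 94), (427, 73), (444, 78), (445, 98), (446, 129), (447, 149), (465, 177), (466, 199), (474, 207), (475, 175), (476, 147)]
150 [(397, 152), (398, 181), (399, 213), (406, 215), (407, 188), (408, 167), (418, 145), (419, 103), (420, 110), (421, 153), (423, 177), (424, 196), (440, 194), (441, 162), (443, 154), (444, 190), (453, 200), (454, 177), (462, 168), (463, 187), (464, 209), (471, 212), (472, 188), (473, 156)]
180 [(395, 151), (396, 181), (397, 211), (404, 206), (405, 177), (418, 145), (419, 107), (420, 79), (441, 85), (442, 113), (443, 141), (459, 185), (460, 209), (467, 214), (468, 180), (469, 150)]
200 [(393, 137), (394, 165), (395, 200), (403, 198), (404, 172), (457, 202), (464, 218), (465, 188), (466, 155)]
220 [(392, 146), (393, 176), (394, 207), (401, 206), (402, 173), (454, 196), (455, 214), (461, 218), (462, 195), (463, 165)]
235 [(391, 147), (392, 177), (393, 209), (400, 208), (401, 180), (451, 181), (452, 196), (459, 217), (460, 187), (461, 160)]
```

View pics/w7c.png

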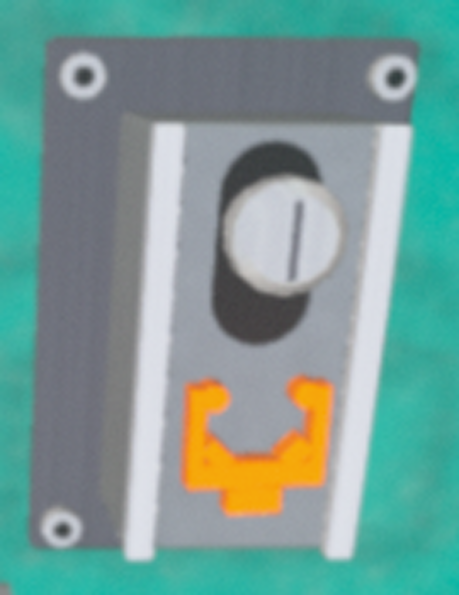

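Run:
```python
import pickle
from h import *
s,d=pickle.load(open("w7.pkl","rb"))
L=onz([[398.7,130],[394.2,200],[391.6,235]],d,.057); Rr=onz([[475.3,130],[465.2,200],[460.4,235]],d,.057)
mid=(L+Rr)/2; print("w",np.linalg.norm(L-Rr,axis=1),mid.round(4).tolist())
for a in (L,Rr,mid): print(np.degrees(np.arctan2(*(a[0]-a[2])[[1,0]])))
f=lambda x,y:(x/3.4+355,y/3.4+85)
print("screws",onz([f(83,76),f(396,77),f(62,528)],d,.009).round(4).tolist())
sp=onz([f(284,237)],d,.072)[0]; cl=onz([f(252,514),f(186,490),f(325,486),f(208,380),f(315,378)],d,.058)
end=onz([f(140,558),f(340,558)],d,.057); fr=onz([f(168,123),f(394,124)],d,.057)
print("ends",end.round(4).tolist(),fr.round(4).tolist())
u=np.radians(104.5); u=np.array([np.cos(u),np.sin(u)]); v=np.array([-u[1],u[0]])
o=np.array([.536,.115])+.029*u
for n,P in (("sp",sp),("clip",cl),("mid",mid),("end",end),("front",fr)): print(n,np.round((np.atleast_2d(P)[:,:2]-o)@np.c_[u,v],4).tolist())
```

```text
w [0.06655    0.06597726 0.06638729] [[0.5227, 0.1676, 0.057], [0.5385, 0.1064, 0.057], [0.5475, 0.0724, 0.057]]
104.63994697721262
104.54565860898194
104.59264249093424
screws [[0.4767, 0.173, 0.009], [0.5651, 0.1964, 0.009], [0.513, 0.0346, 0.009]]
ends [[0.5244, 0.051, 0.057], [0.5803, 0.0653, 0.057]] [[0.4929, 0.1673, 0.057], [0.5484, 0.1819, 0.057]]
sp [[0.0065, 0.0015]]
clip [[-0.0739, -0.0031], [-0.0666, 0.0162], [-0.0654, -0.0227], [-0.0346, 0.013], [-0.034, -0.016]]
mid [[0.0253, -0.0003], [-0.038, -0.0003], [-0.0731, -0.0005]]
end [[-0.088, 0.0272], [-0.0882, -0.0304]]
front [[0.0325, 0.0286], [0.0327, -0.0287]]
```

```bash
cat > jig.py <<'E'
import sys
from cell import env
from h import *
A=np.radians(104.6); u=np.array([np.cos(A),np.sin(A)]); v=np.array([-u[1],u[0]])
o=np.array([.536,.115])+.029*u-.0003*v
LT=.120; HT=.0183
def tip(s):
    M=tool(s); p=M[:3,3]-M[:3,1]*LT-M[:3,2]*HT
    return np.r_[(p[:2]-o)@np.c_[u,v],p[2]]
if __name__=="__main__":
    # jig.py tipx tipy tipz : print deltas
    s=env.observe(); t=list(map(float,sys.argv[1:4]))
    Rm=down(A-np.pi/2); M=tool(s)
    p=np.r_[o+t[0]*u+t[1]*v,t[2]]+Rm[:,1]*LT+Rm[:,2]*HT
    f=s["ft_force"]
    print(round(s["clock"],2),"tip(jig)",tip(s).round(4),"F along/lat/z",np.round([f[:2]@u,f[:2]@v,f[2]],2),"w",round(s["width"],4),"tcp",s["tool_pos"].round(4))
    print(*delta(s,p,Rm))
E
python3 jig.py -0.105 -0.0025 0.12
```

```text
5.02 tip(jig) [0.0893 0.0961 0.2161] F along/lat/z [-1.08  0.15 -0.46] w 0.0188 tcp [0.4434 0.0891 0.1978]
[0.0999 0.194  0.0956] [ 0.0003  0.0057 -0.002 ]
```

>>> {"method": "apply_moves", "body": {
  "deltas": [
    [-1,[0.018,0.035,0.015],[0,0.005,-0.002]],
    [-1,[0.036,0.07,0.03],[0,0.005,-0.002]],
    [-1,[0.054,0.105,0.045],[0,0.005,-0.002]],
    [-1,[0.072,0.14,0.065],[0,0.005,-0.002]],
    [-1,[0.09,0.175,0.085],[0,0.005,-0.002]]
  ]
}}

```text
clock: 5.43
tool_pos: [0.5706, -0.0559, 0.115]
tcp_rot: [0.001, 0.992, 0.126, -0.0]
ft_force: [0.4, 1.3, -0.6]
width: 0.0185
```

```bash
python3 jig.py -0.105 -0.0025 0.0556
```

```text
5.43 tip(jig) [-0.0831  0.0096  0.1331] F along/lat/z [ 1.16 -0.74 -0.59] w 0.0185 tcp [ 0.5706 -0.0559  0.115 ]
[0.0125 0.0217 0.0777] [ 0.0012  0.0004 -0.0022]
```

>>> {"method": "apply_moves", "body": {
  "deltas": [
    [-1,[0.0125,0.0217,0.005],[0,0,-0.002]],
    [-1,[0.0125,0.0217,0.03],[0,0,-0.002]],
    [-1,[0.0125,0.0217,0.055],[0,0,-0.002]],
    [-1,[0.0125,0.0217,0.074],[0,0,-0.002]],
    [-1,[0.0125,0.0217,0.077],[0,0,-0.002]]
  ]
}}

```text
clock: 5.85
tool_pos: [0.5854, -0.0754, 0.0341]
tcp_rot: [0.0, 0.992, 0.126, -0.003]
ft_force: [0.0, -0.1, -0.3]
width: 0.0185
```

>>> {"method": "apply_moves", "body": {
  "deltas": [
    [-1,[0,0,0],[0,0,0]],
    [-1,[0,0,0],[0,0,0]],
    [-1,[0,0,0],[0,0,0]],
    [-1,[0,0,0],[0,0,0]],
    [-1,[0,0,0],[0,0,0]]
  ]
}}

```text
clock: 6.27
tool_pos: [0.5863, -0.0754, 0.0354]
tcp_rot: [0.0, 0.992, 0.126, -0.002]
ft_force: [-0.3, 0.2, -1.0]
width: 0.0188
```

```bash
python3 jig.py -0.075 -0.0025 0.0556; python3 snap.py w8
cat > ext.py <<'E'
import sys,pickle
from cell import get_image
from h import *
tag=sys.argv[1]; dt=get_image("top"); ds=get_image("scene"); pickle.dump((dt,ds),open(tag+".pkl","wb"))
o=np.zeros((600,800,3),np.uint8)
o[:,:400]=cv2.resize(dt["pixels"][170:260,245:305],(400,600),interpolation=2) if 0 else 0
a=cv2.resize(dt["pixels"][180:240,250:350],(800,480),interpolation=2)
b=cv2.resize(ds["pixels"][170:260,280:400],(800,600),interpolation=2)
cv2.imwrite(f"pics/{tag}_t.png",a); cv2.imwrite(f"pics/{tag}_s.png",b)
E
python3 ext.py e8
```

```text
6.27 tip(jig) [-0.106  -0.0007  0.0536] F along/lat/z [ 0.31  0.23 -0.96] w 0.0188 tcp [ 0.5863 -0.0754  0.0354]
[ 0.0021 -0.031  -0.002 ] [ 0.0003  0.0045 -0.0024]
6.27 [ 0.5863 -0.0754  0.0354] moved [-0.0001  0.     -0.0002]
```

View pics/e8_t.png

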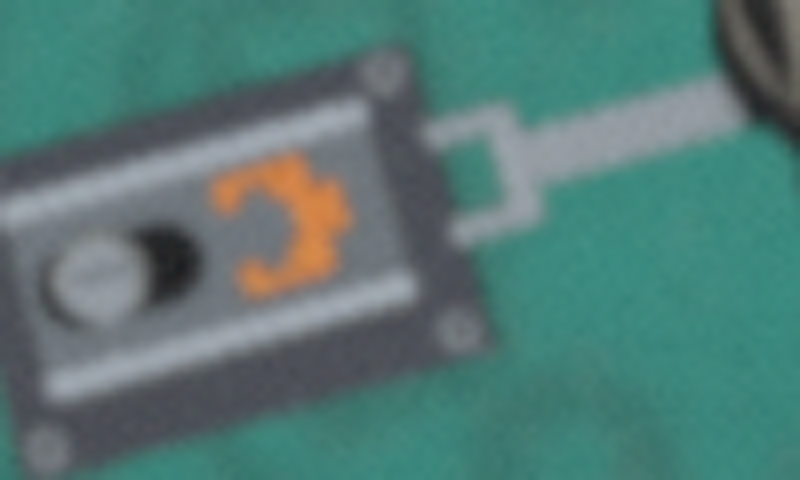

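View pics/e8_s.png

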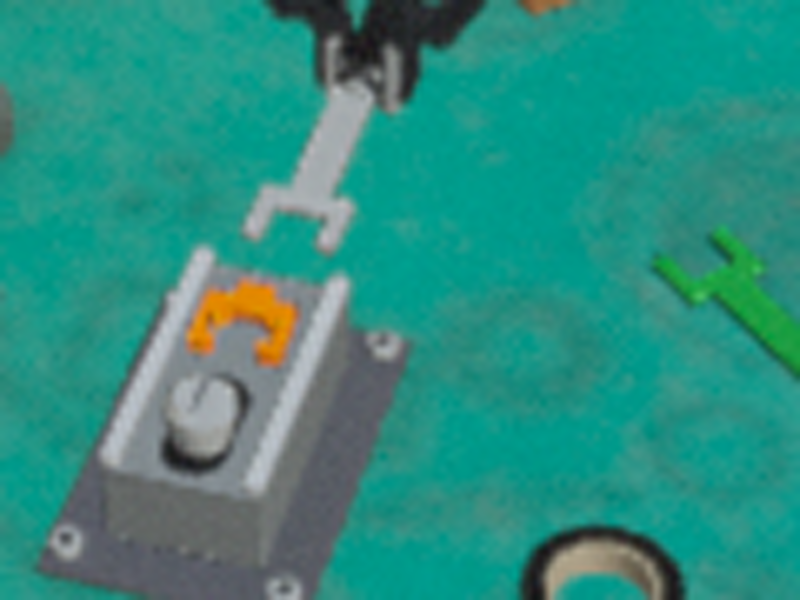

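View pics/w8.png

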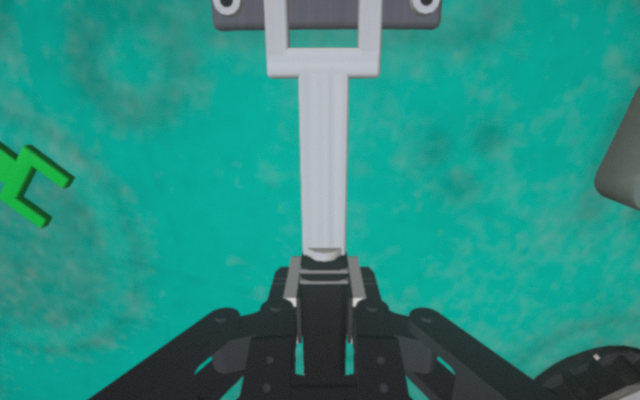

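Run:
```python
import pickle
from jig import *
dt,ds=pickle.load(open("e8.pkl","rb"))
f=lambda x,y:(250+x/8,180+y/8); g=lambda x,y:(280+x*.15,170+y*.15)
def J(P): return np.c_[(P[:,:2]-o)@np.c_[u,v],P[:,2]].round(4).tolist()
t=[f(428,137),f(455,237)]; c=[g(328,250),g(250,238)]  # right(far from robot -y?) 
print("top tips",J(onz(t,dt,.0565)),"scene tips",J(onz(c,ds,.0565)))
print("tri",J(tri(t,dt,c[::-1],ds)[:,:3]),J(tri(t,dt,c,ds)[:,:3]))
print("top clip heel sides",J(onz([f(300,150),f(340,268),f(352,215),f(212,190),f(245,285)],dt,.058)))
print("walls top",J(onz([f(368,108),f(412,285)],dt,.057)), "spindle",J(onz([f(98,278)],dt,.072)))
print("scene clip",J(onz([g(208,293),g(297,305),g(200,350),g(268,360)],ds,.058)),"walls",J(onz([g(205,250),g(338,280)],ds,.057)),"sp",J(onz([g(203,395)],ds,.072)))
```

```text
top tips [[-0.1071, -0.0141, 0.0565], [-0.1064, 0.0193, 0.0565]] scene tips [[-0.102, 0.0203, 0.0565], [-0.0996, -0.0128, 0.0565]]
tri [[-0.1072, -0.0151, 0.049], [-0.1065, 0.0189, 0.052]] [[-0.1102, 0.0011, 0.0475], [-0.1025, 0.0034, 0.0562]]
top clip heel sides [[-0.0666, -0.0213, 0.058], [-0.0684, 0.0187, 0.058], [-0.0768, 0.0035, 0.058], [-0.0361, -0.0167, 0.058], [-0.0379, 0.0155, 0.058]]
walls top [[-0.0912, -0.0284, 0.057], [-0.089, 0.0302, 0.057]] spindle [[0.0052, 0.0018, 0.072]]
scene clip [[-0.0619, -0.0187, 0.058], [-0.0657, 0.0181, 0.058], [-0.03, -0.0115, 0.058], [-0.0325, 0.0162, 0.058]] walls [[-0.0868, -0.0282, 0.057], [-0.0855, 0.0295, 0.057]] sp [[0.0061, 0.0021, 0.072]]
```

```bash
python3 jig.py -0.083 -0.003 0.059
```

```text
6.42 tip(jig) [-0.1059 -0.0003  0.0531] F along/lat/z [-0.08  0.38 -1.24] w 0.0188 tcp [ 0.5859 -0.0754  0.0348]
[ 0.003  -0.0229 -0.0059] [-0.      0.0054 -0.0023]
```

>>> {"method": "apply_moves", "body": {
  "deltas": [
    [-1,[0.003,0,-0.004],[0,0.005,-0.002]],
    [-1,[0.003,0,-0.006],[0,0.005,-0.002]],
    [-1,[0.003,-0.008,-0.006],[0,0.005,-0.002]],
    [-1,[0.003,-0.016,-0.006],[0,0.005,-0.002]],
    [-1,[0.003,-0.023,-0.006],[0,0.005,-0.002]]
  ]
}}

```text
clock: 6.83
tool_pos: [0.5826, -0.0509, 0.0408]
tcp_rot: [-0.0, 0.992, 0.127, -0.0]
ft_force: [1.5, 0.8, -0.9]
width: 0.0187
```

>>> {"method": "apply_moves", "body": {
  "deltas": [
    [-1,[0,0,0],[0,0,0]],
    [-1,[0,0,0],[0,0,0]],
    [-1,[0,0,0],[0,0,0]],
    [-1,[0,0,0],[0,0,0]],
    [-1,[0,0,0],[0,0,0]]
  ]
}}

```text
clock: 7.25
tool_pos: [0.5826, -0.0514, 0.0407]
tcp_rot: [-0.0, 0.992, 0.127, -0.0]
ft_force: [-0.0, 0.2, -0.6]
width: 0.019
```

```bash
python3 jig.py -0.083 -0.003 0.058
```

```text
7.25 tip(jig) [-0.0818 -0.0029  0.0591] F along/lat/z [ 0.21 -0.01 -0.59] w 0.019 tcp [ 0.5826 -0.0514  0.0407]
[0.0001 0.0012 0.001 ] [-0.0004  0.0006 -0.0003]
```

>>> {"method": "apply_moves", "body": {
  "deltas": [
    [-1,[0,0,0.001],[0,0,0]],
    [-1,[0,0,0.002],[0,0,0]],
    [-1,[0,0,0.003],[0,0,0]],
    [-1,[0,0,0.004],[0,0,0]],
    [-1,[0,0,0.004],[0,0,0]]
  ]
}}

```text
clock: 7.67
tool_pos: [0.5825, -0.0515, 0.0364]
tcp_rot: [-0.0, 0.992, 0.127, -0.001]
ft_force: [0.3, 0.2, -1.1]
width: 0.0188
```

```bash
python3 jig.py -0.083 -0.003 0.0535; python3 -c "
from cell import env;print(env.observe()['ft_torque'])"; python3 ext.py e9
```

```text
7.67 tip(jig) [-0.0819 -0.0028  0.0548] F along/lat/z [ 0.08 -0.34 -1.09] w 0.0188 tcp [ 0.5825 -0.0515  0.0364]
[0.0003 0.0012 0.0012] [-0.0005  0.001  -0.0004]
[ 0.01809534 -0.00868242 -0.02512319]
```

View pics/e9_t.png

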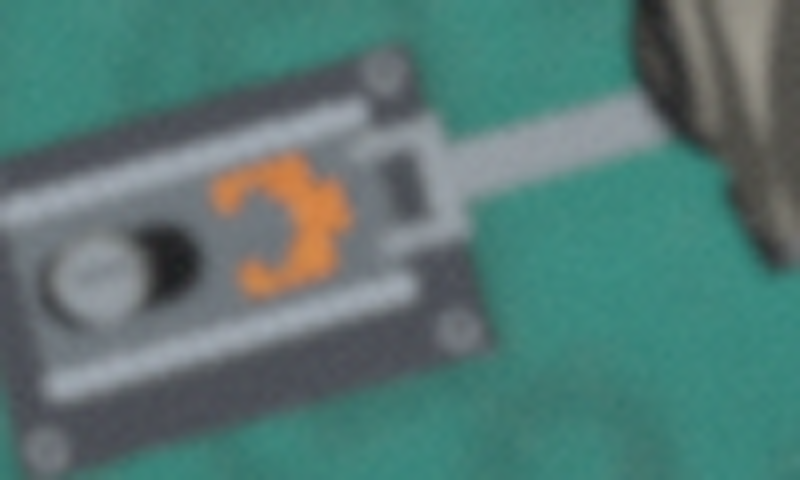

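View pics/e9_s.png

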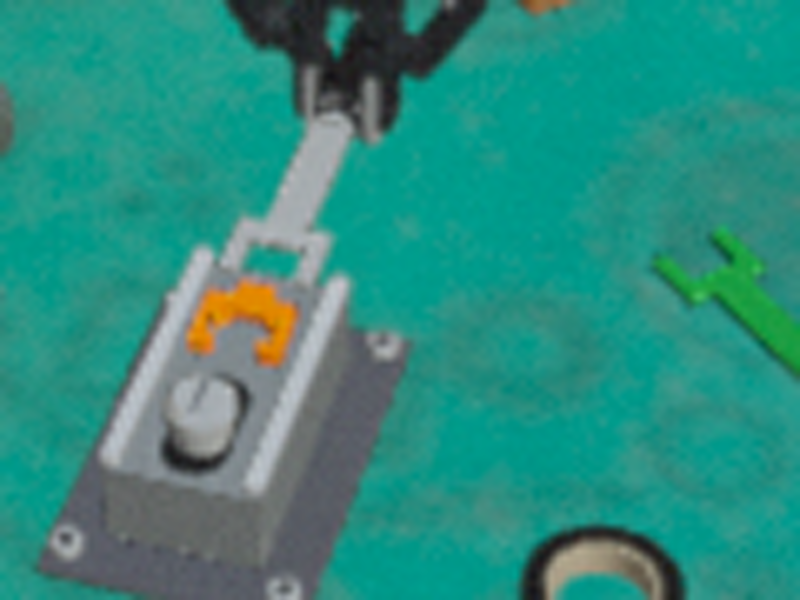

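>>> {"method": "apply_moves", "body": {
  "deltas": [
    [-1,[0,-0.004,0],[0,0,0]],
    [-1,[0,-0.008,0],[0,0,0]],
    [-1,[0,-0.011,0],[0,0,0]],
    [-1,[0,-0.014,0],[0,0,0]],
    [-1,[0,-0.017,0],[0,0,0]]
  ]
}}

```text
clock: 8.18
tool_pos: [0.5782, -0.0344, 0.0367]
tcp_rot: [-0.0, 0.992, 0.127, -0.0]
ft_force: [0.2, 0.5, -0.5]
width: 0.0186
```

```bash
python3 jig.py -0.04 -0.002 0.0545
```

```text
8.18 tip(jig) [-0.0643 -0.0029  0.0551] F along/lat/z [ 0.42 -0.29 -0.48] w 0.0186 tcp [ 0.5782 -0.0344  0.0367]
[-0.0009 -0.0242  0.0005] [-0.0005  0.0007  0.0001]
```

>>> {"method": "apply_moves", "body": {
  "deltas": [
    [-1,[0,-0.003,0],[0,0,0]],
    [-1,[0,-0.006,0],[0,0,0]],
    [-1,[0,-0.009,0],[0,0,0]],
    [-1,[0,-0.012,0],[0,0,0]],
    [-1,[0,-0.015,0],[0,0,0]]
  ]
}}

```text
clock: 8.6
tool_pos: [0.5744, -0.0196, 0.0367]
tcp_rot: [-0.0, 0.992, 0.127, -0.0]
ft_force: [-0.4, 0.0, -1.5]
width: 0.0187
```

```bash
python3 jig.py -0.035 -0.002 0.0545;python3 ext.py e10
```

```text
8.6 tip(jig) [-0.049  -0.0029  0.0551] F along/lat/z [ 0.11  0.38 -1.45] w 0.0187 tcp [ 0.5744 -0.0196  0.0367]
[-0.0009 -0.014   0.0005] [-0.0004  0.0006  0.0001]
```

View pics/e10_t.png

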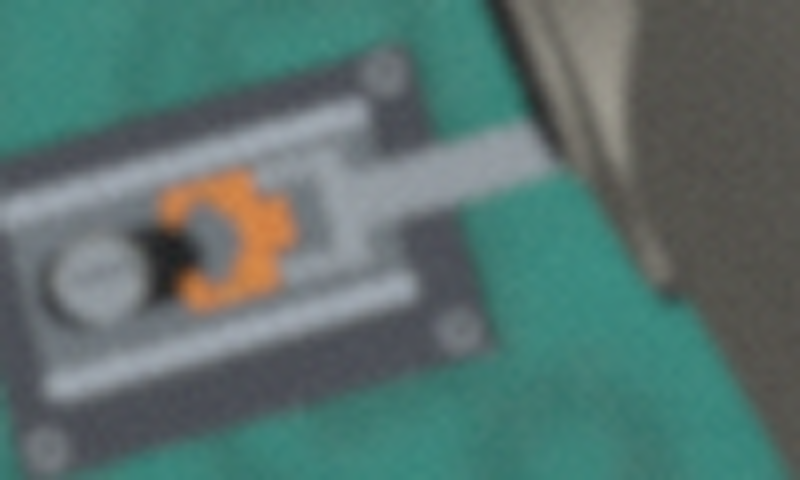

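View pics/e10_s.png

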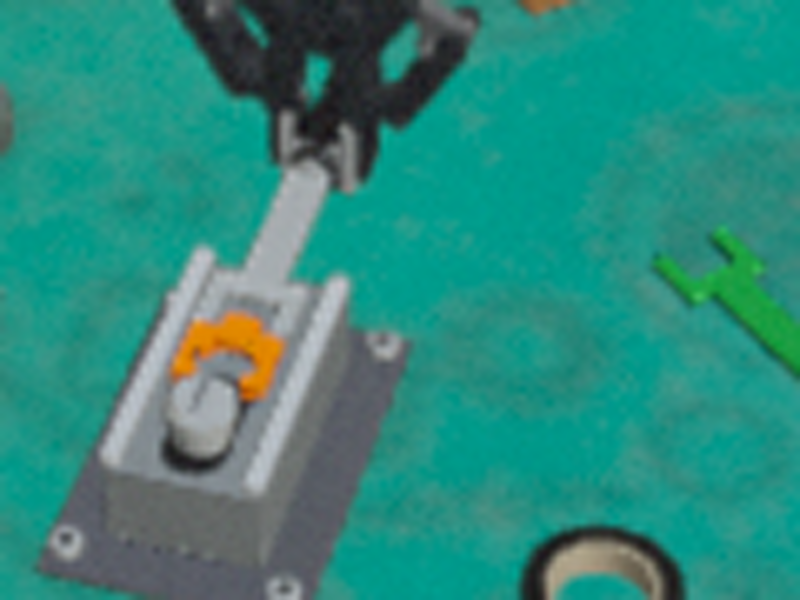

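>>> {"method": "apply_moves", "body": {
  "deltas": [
    [-1,[0,-0.003,0],[0,0,0]],
    [-1,[0,-0.006,0],[0,0,0]],
    [-1,[0,-0.009,0],[0,0,0]],
    [-1,[0,-0.011,0],[0,0,0]],
    [-1,[0,-0.013,0],[0,0,0]]
  ]
}}

```text
clock: 9.12
tool_pos: [0.571, -0.0062, 0.0368]
tcp_rot: [-0.0, 0.992, 0.128, -0.0]
ft_force: [-0.9, 0.0, -0.7]
width: 0.0188
```

```bash
python3 jig.py -0.030 -0.002 0.0545
```

```text
9.12 tip(jig) [-0.0351 -0.0028  0.0552] F along/lat/z [ 0.23  0.85 -0.67] w 0.0188 tcp [ 0.571  -0.0062  0.0368]
[-0.001  -0.0051  0.0006] [-0.0009  0.0006  0.0013]
```

>>> {"method": "apply_moves", "body": {
  "deltas": [
    [-1,[-0.0005,-0.001,0],[0,0,0]],
    [-1,[-0.0005,-0.002,0],[0,0,0]],
    [-1,[-0.0005,-0.003,0],[0,0,0]],
    [-1,[-0.0005,-0.004,0],[0,0,0]],
    [-1,[-0.0005,-0.005,0],[0,0,0]]
  ]
}}

```text
clock: 9.53
tool_pos: [0.5692, -0.0021, 0.0368]
tcp_rot: [-0.0, 0.992, 0.127, -0.0]
ft_force: [0.7, -3.1, -1.1]
width: 0.0186
```

```bash
python3 jig.py -0.025 -0.002 0.0545
```

```text
9.53 tip(jig) [-0.0307 -0.0022  0.0551] F along/lat/z [-3.22  0.13 -1.15] w 0.0186 tcp [ 0.5692 -0.0021  0.0368]
[-0.0003 -0.0056  0.0006] [-0.0002  0.0009  0.0009]
```

>>> {"method": "apply_moves", "body": {
  "deltas": [
    [-1,[0,-0.001,0],[0,0,0]],
    [-1,[0,-0.0015,0],[0,0,0]],
    [-1,[0,-0.002,0],[0,0,0]],
    [-1,[0,-0.0025,0],[0,0,0]],
    [-1,[0,-0.003,0],[0,0,0]]
  ]
}}

```text
clock: 9.95
tool_pos: [0.5687, -0.001, 0.0368]
tcp_rot: [0.001, 0.992, 0.127, -0.0]
ft_force: [1.3, -7.7, -0.4]
width: 0.0188
```

```bash
python3 jig.py -0.025 -0.002 0.0545
```

```text
9.95 tip(jig) [-0.0295 -0.0022  0.0549] F along/lat/z [-7.77  0.63 -0.43] w 0.0188 tcp [ 0.5687 -0.001   0.0368]
[-0.0002 -0.0045  0.0006] [ 0.0017  0.001  -0.0004]
```

>>> {"method": "apply_moves", "body": {
  "deltas": [
    [-1,[0,-0.002,0],[0,0,0]],
    [-1,[0,-0.0025,0],[0,0,0]],
    [-1,[0,-0.003,0],[0,0,0]],
    [-1,[0,-0.0035,0],[0,0,0]],
    [-1,[0,-0.004,0],[0,0,0]]
  ]
}}

```text
clock: 10.37
tool_pos: [0.5683, -0.0001, 0.037]
tcp_rot: [0.003, 0.992, 0.126, -0.0]
ft_force: [2.0, -9.4, 0.4]
width: 0.0185
```

```bash
python3 jig.py -0.025 -0.002 0.0545
```

```text
10.37 tip(jig) [-0.0285 -0.0023  0.0547] F along/lat/z [-9.59  0.41  0.36] w 0.0185 tcp [ 5.683e-01 -1.000e-04  3.700e-02]
[ 0.     -0.0036  0.0008] [ 0.0049  0.0012 -0.0027]
```

>>> {"method": "apply_moves", "body": {
  "deltas": [
    [-1,[0,-0.003,0],[0.003,0.001,-0.002]],
    [-1,[0,-0.0035,0],[0.005,0.001,-0.003]],
    [-1,[0,-0.004,0],[0.005,0.001,-0.003]],
    [-1,[0,-0.0045,0],[0.005,0.001,-0.003]],
    [-1,[0,-0.005,0],[0.005,0.001,-0.003]]
  ]
}}

```text
clock: 10.78
tool_pos: [0.5678, 0.0012, 0.0371]
tcp_rot: [0.002, 0.992, 0.126, 0.0]
ft_force: [3.7, -10.5, -0.3]
width: 0.0185
```

```bash
python3 jig.py -0.020 -0.002 0.0545; python3 -c "
from cell import env;print(env.observe()['ft_torque'])"
```

```text
10.78 tip(jig) [-0.027  -0.0021  0.055 ] F along/lat/z [-11.11  -0.96  -0.31] w 0.0185 tcp [0.5678 0.0012 0.0371]
[ 0.0002 -0.0071  0.0009] [ 0.0035  0.0003 -0.0025]
[-2.00462423 -0.46081868  0.03256008]
```

>>> {"method": "apply_moves", "body": {
  "deltas": [
    [-1,[0,-0.004,0],[0.003,0,-0.002]],
    [-1,[0,-0.0045,0],[0.005,0,-0.003]],
    [-1,[0,-0.005,0],[0.005,0,-0.003]],
    [-1,[0,-0.0055,0],[0.005,0,-0.003]],
    [-1,[0,-0.006,0],[0.005,0,-0.003]]
  ]
}}

```text
clock: 11.2
tool_pos: [0.567, 0.0037, 0.0372]
tcp_rot: [0.001, 0.992, 0.126, -0.0]
ft_force: [2.8, -9.3, -0.8]
width: 0.0187
```

```bash
python3 jig.py -0.020 -0.002 0.0545
```

```text
11.2 tip(jig) [-0.0245 -0.002   0.0552] F along/lat/z [-9.69 -0.37 -0.79] w 0.0187 tcp [0.567  0.0037 0.0372]
[ 0.0003 -0.0045  0.001 ] [ 0.0018  0.0003 -0.0025]
```

>>> {"method": "apply_moves", "body": {
  "deltas": [
    [-1,[0,-0.004,0],[0.002,0,-0.002]],
    [-1,[0,-0.0045,0],[0.002,0,-0.002]],
    [-1,[0,-0.005,0],[0.002,0,-0.002]],
    [-1,[0,-0.0055,0],[0.002,0,-0.002]],
    [-1,[0,-0.006,0],[0.002,0,-0.002]]
  ]
}}

```text
clock: 11.62
tool_pos: [0.5657, 0.009, 0.0372]
tcp_rot: [0.0, 0.992, 0.126, -0.0]
ft_force: [0.9, -1.3, -1.5]
width: 0.0188
```

```bash
python3 jig.py -0.020 -0.002 0.0545
```

```text
11.62 tip(jig) [-0.0191 -0.0019  0.0555] F along/lat/z [-1.51 -0.58 -1.48] w 0.0188 tcp [0.5657 0.009  0.0372]
[0.0003 0.0009 0.001 ] [ 0.0002  0.0001 -0.0014]
```

Resistance rose to 11 N, fell, and has now vanished, so it snapped in. Next I approach the heel gently and look.

>>> {"method": "apply_moves", "body": {
  "deltas": [
    [-1,[0,-0.001,0],[0,0,0]],
    [-1,[0,-0.002,0],[0,0,0]],
    [-1,[0,-0.003,0],[0,0,0]],
    [-1,[0,-0.003,0],[0,0,0]],
    [-1,[0,-0.003,0],[0,0,0]]
  ]
}}

```text
clock: 12.03
tool_pos: [0.5649, 0.0126, 0.0372]
tcp_rot: [-0.0, 0.992, 0.127, -0.0]
ft_force: [0.2, -0.1, -0.2]
width: 0.0185
```

```bash
python3 jig.py -0.015 -0.002 0.0545;python3 ext.py e11
```

```text
12.03 tip(jig) [-0.0154 -0.0019  0.0555] F along/lat/z [-0.12 -0.14 -0.2 ] w 0.0185 tcp [0.5649 0.0126 0.0372]
[ 0.0002 -0.0004  0.001 ] [-0.0003  0.     -0.0008]
```

View pics/e11_t.png

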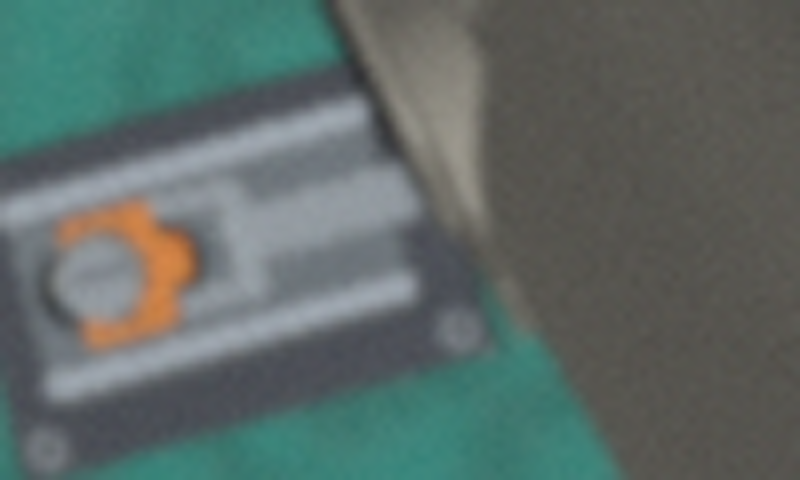

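View pics/e11_s.png

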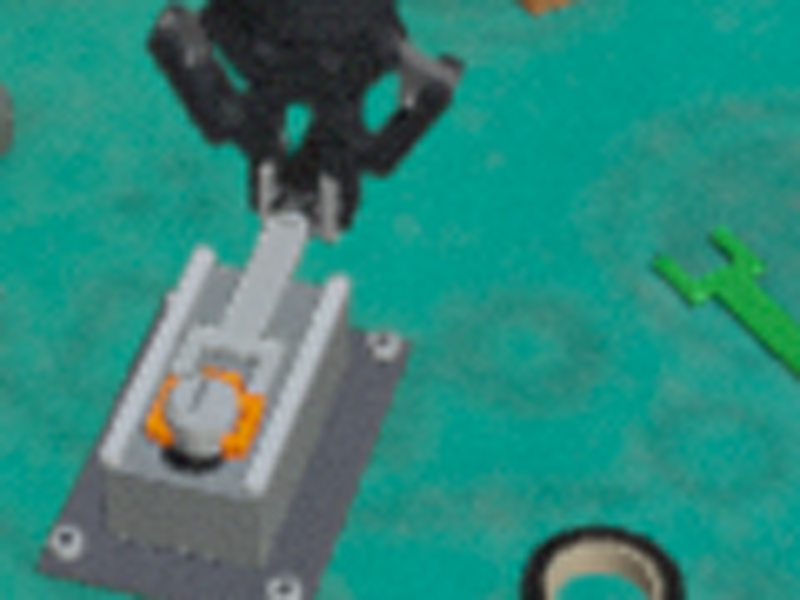

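>>> {"method": "apply_moves", "body": {
  "deltas": [
    [-1,[0,-0.0005,0],[0,0,0]],
    [-1,[0,-0.001,0],[0,0,0]],
    [-1,[0,-0.0015,0],[0,0,0]],
    [-1,[0,-0.002,0],[0,0,0]],
    [-1,[0,-0.0025,0],[0,0,0]]
  ]
}}

```text
clock: 12.55
tool_pos: [0.5646, 0.0127, 0.0372]
tcp_rot: [0.001, 0.992, 0.126, -0.0]
ft_force: [1.6, -7.1, -0.3]
width: 0.0186
```

```bash
python3 jig.py -0.015 -0.002 0.0545
```

```text
12.55 tip(jig) [-0.0151 -0.0019  0.0553] F along/lat/z [-7.28  0.27 -0.35] w 0.0186 tcp [0.5646 0.0127 0.0372]
[ 0.0004 -0.0002  0.001 ] [ 0.0019  0.0004 -0.0026]
```

>>> {"method": "apply_moves", "body": {
  "deltas": [
    [-1,[0,-0.003,0],[0,0,0]],
    [-1,[0,-0.0035,0],[0,0,0]],
    [-1,[0,-0.004,0],[0,0,0]],
    [-1,[0,-0.0043,0],[0,0,0]],
    [-1,[0,-0.0045,0],[0,0,0]]
  ]
}}

```text
clock: 12.97
tool_pos: [0.5643, 0.0127, 0.0374]
tcp_rot: [0.003, 0.992, 0.124, 0.0]
ft_force: [2.7, -12.0, 0.9]
width: 0.0185
```

```bash
python3 jig.py -0.015 -0.002 0.0545
```

```text
12.97 tip(jig) [-0.015  -0.002   0.0549] F along/lat/z [-12.27   0.38   0.94] w 0.0185 tcp [0.5643 0.0127 0.0374]
[ 0.0007 -0.0001  0.0012] [ 0.0066  0.0008 -0.0057]
```

>>> {"method": "apply_moves", "body": {
  "deltas": [
    [-1,[0,-0.0045,0],[0.003,0,-0.002]],
    [-1,[0,-0.005,0],[0.003,0,-0.003]],
    [-1,[0,-0.0053,0],[0.003,0,-0.003]],
    [-1,[0,-0.0055,0],[0.003,0,-0.003]],
    [-1,[0,-0.0055,0],[0.003,0,-0.003]]
  ]
}}

```text
clock: 13.38
tool_pos: [0.5641, 0.0127, 0.0377]
tcp_rot: [0.005, 0.992, 0.124, 0.0]
ft_force: [2.3, -14.5, 0.2]
width: 0.0186
```

```bash
python3 jig.py -0.06 -0.002 0.0555; python3 jig.py -0.06 -0.002 0.0555|head -1
```

```text
13.38 tip(jig) [-0.0149 -0.0019  0.0549] F along/lat/z [-14.57   1.42   0.17] w 0.0186 tcp [0.5641 0.0127 0.0377]
[0.0012 0.0449 0.0009] [ 0.0092  0.0009 -0.0069]
13.38 tip(jig) [-0.0149 -0.0019  0.0549] F along/lat/z [-14.57   1.42   0.17] w 0.0186 tcp [0.5641 0.0127 0.0377]
```

Pressed to 14.6 N with no give, so it is seated. Retracting.

>>> {"method": "apply_moves", "body": {
  "deltas": [
    [-1,[0,0.002,0],[0.004,0,-0.003]],
    [-1,[0,0.01,0],[0.009,0.001,-0.006]],
    [-1,[0,0.02,0],[0.009,0.001,-0.006]],
    [-1,[0,0.032,0],[0.009,0.001,-0.006]],
    [-1,[0,0.045,0],[0.009,0.001,-0.006]]
  ]
}}

```text
clock: 13.8
tool_pos: [0.5753, -0.0316, 0.038]
tcp_rot: [-0.0, 0.992, 0.127, 0.0]
ft_force: [-0.3, 0.2, -0.8]
width: 0.0187
```

```bash
python3 jig.py -0.12 -0.002 0.06;python3 ext.py e12
```

```text
13.8 tip(jig) [-0.0607 -0.0008  0.0564] F along/lat/z [ 0.31  0.22 -0.75] w 0.0187 tcp [ 0.5753 -0.0316  0.038 ]
[ 0.0012  0.0593 -0.0037] [-0.0003 -0.0001 -0.0003]
```

View pics/e12_t.png

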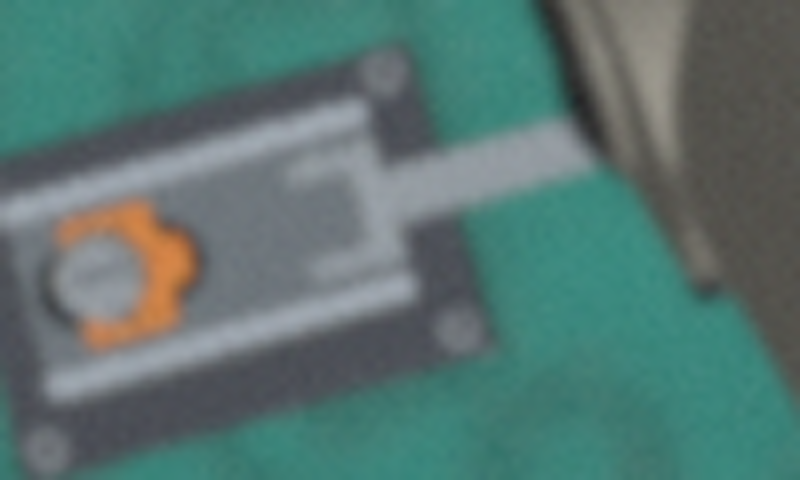

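>>> {"method": "apply_moves", "body": {
  "deltas": [
    [-1,[0,0.03,-0.003],[0,0,0]],
    [-1,[0,0.06,-0.004],[0,0,0]],
    [-1,[0,0.065,-0.03],[0,0,0]],
    [-1,[0,0.065,-0.06],[0,0,0]],
    [-1,[0,0.065,-0.09],[0,0,0]]
  ]
}}

```text
clock: 14.32
tool_pos: [0.591, -0.0981, 0.1282]
tcp_rot: [0.0, 0.992, 0.124, -0.001]
ft_force: [0.6, 0.5, -1.3]
width: 0.0186
```

```bash
python3 snap.py w13; python3 go.py 0.5569 -0.281 0.13 -29.9
python3 - <<'E'
import pickle
from h import *
for t in ("w5","w6","w8","w13"):
    s,d=pickle.load(open(t+".pkl","rb")); h=cv2.cvtColor(d["pixels"],cv2.COLOR_BGR2HSV)
    m=(h[...,1]<60)
    print(t,"bar rear row",[int(np.where(m[40:120,c])[0].max())+40 for c in (285,292,360)],"handle front",[int(np.where(h[200:280,c,2]<90)[0].min())+200 for c in (315,325,335)],"neck cols row150",np.where(m[150,290:360])[0][[0,-1]]+290, "prong cols row20",np.where(m[20,255:390])[0][[0,-1]]+255)
E
```

```text
14.32 [ 0.591  -0.0981  0.1282] moved [0.004  0.0006 0.0068]
14.37 [ 0.5949 -0.0975  0.135 ] [2.2  0.65 3.66] [-0.02 -0.17  0.03] 0.0192 yaw 14.27
[-0.0821  0.1685  0.005 ] [ 0.0009 -0.0084  0.7708]
w5 bar rear row [112, 112, 112] handle front [261, 262, 260] neck cols row150 [300 347] prong cols row20 [265 381]
w6 bar rear row [78, 106, 77] handle front [261, 262, 260] neck cols row150 [300 351] prong cols row20 [265 381]
w8 bar rear row [77, 77, 77] handle front [261, 262, 259] neck cols row150 [300 346] prong cols row20 [255 389]
w13 bar rear row [77, 77, 77] handle front [261, 262, 260] neck cols row150 [300 346] prong cols row20 [264 381]
```

>>> {"method": "apply_moves", "body": {
  "deltas": [
    [-1,[-0.014,0.03,0],[0,0,0.12]],
    [-1,[-0.028,0.06,0],[0,0,0.24]],
    [-1,[-0.042,0.09,0],[0,-0.005,0.36]],
    [-1,[-0.056,0.12,0],[0,-0.008,0.48]],
    [-1,[-0.07,0.15,0],[0,-0.008,0.6]]
  ]
}}

```text
clock: 14.78
tool_pos: [0.5638, -0.261, 0.1351]
tcp_rot: [0.001, 0.984, -0.177, 0.0]
ft_force: [1.0, 0.2, -0.9]
width: 0.0188
```

```bash
python3 go.py 0.5569 -0.281 0.11 -29.9
```

```text
14.78 [ 0.5638 -0.261   0.1351] [ 1.01  0.24 -0.88] [ 0.06 -0.05 -0.03] 0.0188 yaw -20.41
[0.0005 0.0211 0.0251] [ 0.0009 -0.0008  0.1656]
```

>>> {"method": "apply_moves", "body": {
  "deltas": [
    [-1,[0.0005,0.021,0.01],[0,0,0.1]],
    [-1,[0.0005,0.021,0.02],[0,0,0.166]],
    [-1,[0.0005,0.021,0.025],[0,0,0.166]],
    [-1,[0.0005,0.021,0.025],[0,0,0.166]],
    [-1,[0.0005,0.021,0.025],[0,0,0.166]]
  ]
}}

```text
clock: 15.2
tool_pos: [0.5574, -0.279, 0.1098]
tcp_rot: [-0.0, 0.967, -0.256, 0.0]
ft_force: [0.0, 1.7, -1.6]
width: 0.0184
```

```bash
python3 snap.py w14; python3 go.py 0.5569 -0.281 0.06 -29.9
```

```text
15.2 [ 0.5574 -0.279   0.1098] moved [ 0.0004 -0.0001  0.0005]
15.25 [ 0.5578 -0.2791  0.1103] [-0.   -0.26 -0.32] [-0.04  0.04  0.02] 0.0191 yaw -29.68
[0.0001 0.0021 0.0503] [-0.0003 -0.0009  0.0039]
```

View pics/w14.png

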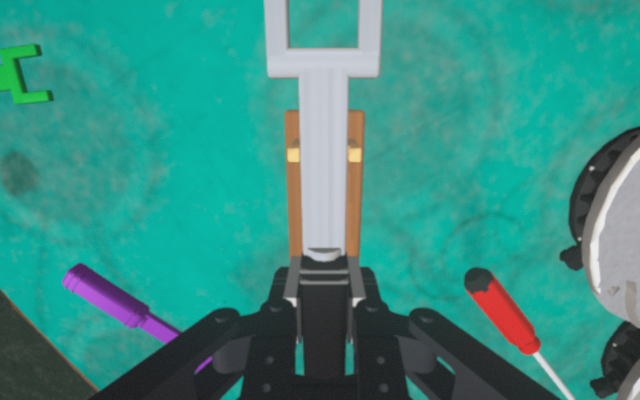

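Fork aligned symmetrically over the rest (cheeks at cols 293 and 354, neck 300–347). Lowering.

>>> {"method": "apply_moves", "body": {
  "deltas": [
    [-1,[0,0.002,0.015],[0,0,0.004]],
    [-1,[0,0.002,0.03],[0,-0.001,0.004]],
    [-1,[0,0.002,0.045],[0,-0.001,0.004]],
    [-1,[0,0.002,0.055],[0,-0.001,0.004]],
    [-1,[0,0.002,0.06],[0,-0.001,0.004]]
  ]
}}

```text
clock: 15.67
tool_pos: [0.5568, -0.2797, 0.0493]
tcp_rot: [-0.001, 0.966, -0.257, -0.001]
ft_force: [0.1, -0.4, -0.9]
width: 0.0189
```

```bash
python3 snap.py w15; python3 go.py 0.5569 -0.281 0.0300 -29.9
```

```text
15.67 [ 0.5568 -0.2797  0.0493] moved [-0.0003 -0.0001 -0.0004]
15.72 [ 0.5565 -0.2798  0.0489] [-1.34  0.15 -1.96] [-0.02  0.09 -0.04] 0.0183 yaw -29.81
[0.001  0.0008 0.0189] [-0.0005  0.002   0.0015]
```

View pics/w15.png

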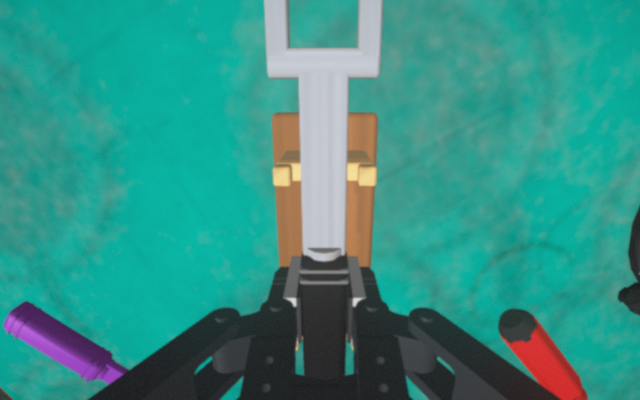

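>>> {"method": "apply_moves", "body": {
  "deltas": [
    [-1,[0.001,0.001,0.005],[0,0.002,0.001]],
    [-1,[0.001,0.001,0.01],[0,0.002,0.001]],
    [-1,[0.001,0.001,0.015],[0,0.002,0.001]],
    [-1,[0.001,0.001,0.0185],[0,0.002,0.001]],
    [-1,[0.001,0.001,0.0185],[0,0.002,0.001]]
  ]
}}

```text
clock: 16.13
tool_pos: [0.5567, -0.2811, 0.03]
tcp_rot: [-0.0, 0.966, -0.258, -0.0]
ft_force: [0.9, 0.2, -1.6]
width: 0.0191
```

```bash
python3 snap.py w16; python3 go.py 0.5569 -0.281 0.0297 -29.9
```

```text
16.13 [ 0.5567 -0.2811  0.03  ] moved [ 0.0001 -0.      0.0003]
16.18 [ 0.5568 -0.2811  0.0303] [-0.59  0.48 -0.89] [-0.04 -0.01 -0.07] 0.0187 yaw -29.87
[ 0.     -0.0002  0.0006] [-0.0005  0.0002  0.0005]
```

View pics/w16.png

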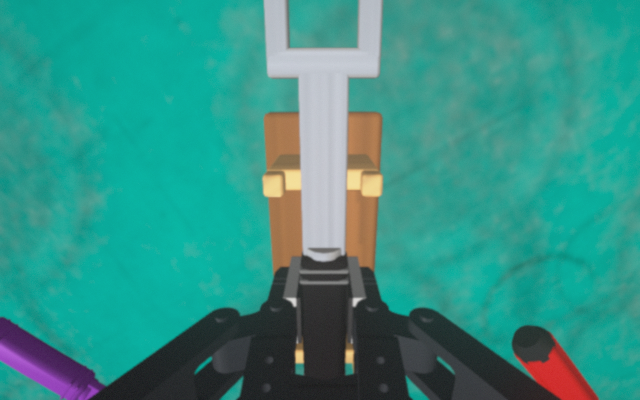

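>>> {"method": "apply_moves", "body": {
  "deltas": [
    [-1,[0,0,0.0005],[0,0,0]],
    [-1,[0,0,0.001],[0,0,0]],
    [-0.4,[0,0,0.001],[0,0,0]],
    [-0.2,[0,0,0.001],[0,0,0]],
    [0.2,[0,0,0.001],[0,0,0]]
  ],
  "newtons": 40
}}

```text
clock: 16.6
tool_pos: [0.557, -0.2812, 0.0295]
tcp_rot: [-0.0, 0.966, -0.258, 0.0]
ft_force: [0.3, 0.4, -0.2]
width: 0.0448
```

>>> {"method": "apply_moves", "body": {
  "deltas": [
    [0.6,[0,0,0],[0,0,0]],
    [1,[0,0,0],[0,0,0]],
    [1,[0,0,0],[0,0,0]],
    [1,[0,0,0],[0,0,0]],
    [1,[0,0,0],[0,0,0]]
  ]
}}

```text
clock: 17.02
tool_pos: [0.557, -0.2812, 0.0295]
tcp_rot: [-0.0, 0.966, -0.258, 0.0]
ft_force: [-0.8, 0.1, -0.4]
width: 0.0859
```

```bash
python3 snap.py w17; python3 go.py 0.5569 -0.281 0.0297 -29.9
```

```text
17.02 [ 0.557  -0.2812  0.0295] moved [ 0.  0. -0.]
17.07 [ 0.557  -0.2812  0.0295] [-0.76  0.73  0.16] [-0.02  0.06  0.01] 0.0854 yaw -29.87
[-0.0002 -0.0002 -0.0002] [-0.0006 -0.0003  0.0005]
```

View pics/w17.png

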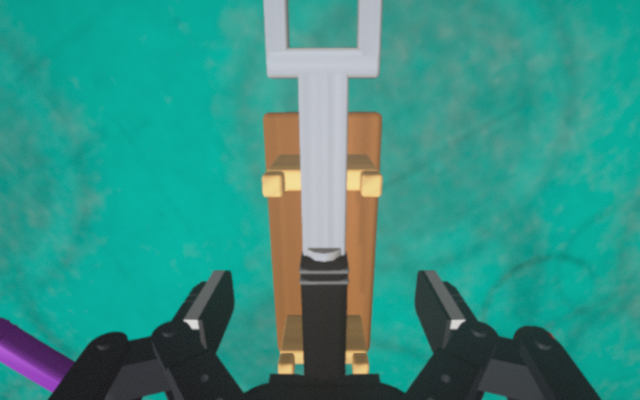

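Fork lies in both notches; fingers clear. Rising straight up.

>>> {"method": "apply_moves", "body": {
  "deltas": [
    [1,[0,0,-0.02],[0,0,0]],
    [1,[0,0,-0.05],[0,0,0]],
    [1,[0,0,-0.08],[0,0,0]],
    [1,[0.001,-0.001,-0.11],[0,0,0]],
    [1,[0,0,-0.14],[0,0,0]]
  ]
}}

```text
clock: 17.48
tool_pos: [0.5571, -0.2809, 0.1709]
tcp_rot: [-0.0, 0.966, -0.257, 0.0]
ft_force: [0.2, -0.1, -0.9]
width: 0.0853
```

>>> {"method": "apply_moves", "body": {
  "deltas": [
    [1,[0,0.008,0],[0,0,0]],
    [1,[0,0.016,0],[0,0,0]],
    [1,[0,0.016,0],[0,0,0]],
    [1,[0,0.016,0],[0,0,0]],
    [1,[0,0.016,0],[0,0,0]]
  ]
}}

```text
clock: 17.9
tool_pos: [0.5482, -0.2944, 0.1693]
tcp_rot: [-0.001, 0.966, -0.258, -0.001]
ft_force: [0.1, 0.0, -1.1]
width: 0.0856
```

```bash
python3 snap.py w18; python3 ext.py e18
python3 - <<'E'
import pickle
from h import *
for t in ("w3","w18"):
    s,d=pickle.load(open(t+".pkl","rb")); h=cv2.cvtColor(d["pixels"],cv2.COLOR_BGR2HSV)
    m=((h[...,1]<60)&(h[...,2]>120)).astype(np.uint8); m[250:]=0; m[:,:270]=0; m[:,400:]=0
    cs,_=cv2.findContours(m,0,1); c=max(cs,key=cv2.contourArea)[:,0]
    r0=c[:,1].min(); top=c[c[:,1]<r0+4]; l,r=top[:,0].min(),top[:,0].max()
    hb=[np.where(h[y,290:370,2]<75)[0].mean()+290 for y in (170,180,190,200,210)]
    tip=onz([[(l+r)/2,r0]],d,.051)[0]; hd=onz([[np.mean(hb),190]],d,.057)[0]
    print(t,r0,l,r,np.round(hb,1),"tip",tip.round(4),"axis",np.degrees(np.arctan2(*(tip-hd)[[1,0]])).round(2))
dt,_=pickle.load(open("e18.pkl","rb")); cv2.imwrite("pics/top18.png",dt["pixels"])
E
```

```text
17.9 [ 0.5482 -0.2944  0.1693] moved [0.0003 0.0003 0.0001]
w3 12 307 360 [328.5 328.5 328.  327.5 327.5] tip [ 0.6161 -0.1763  0.051 ] axis 60.24
w18 22 298 352 [  nan 325.5 325.5 325.5 325.5] tip [ 0.6161 -0.1771  0.051 ] axis nan<stdin>:8: RuntimeWarning: Mean of empty slice.
  ret = ret.dtype.type(ret / rcount)
```

View pics/w18.png

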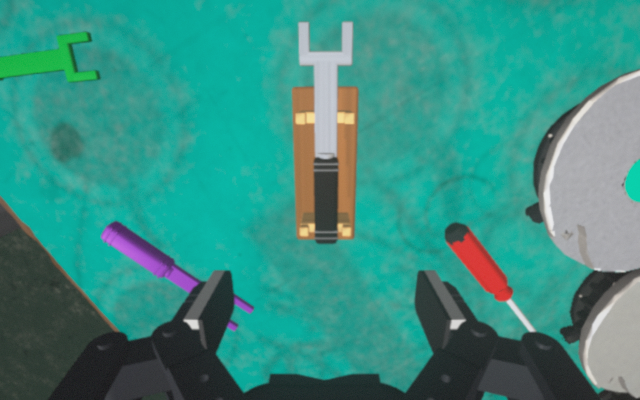

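View pics/top18.png

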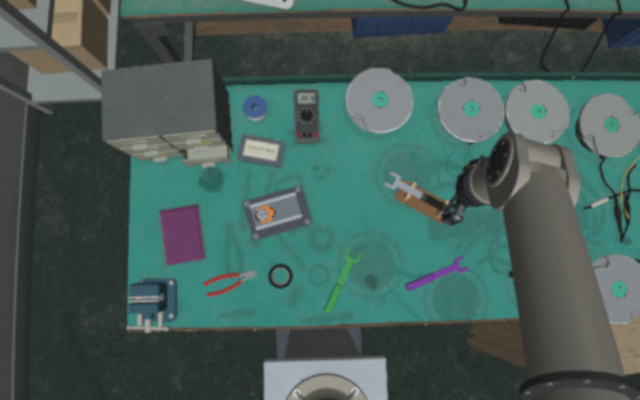

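View pics/e18_s.png

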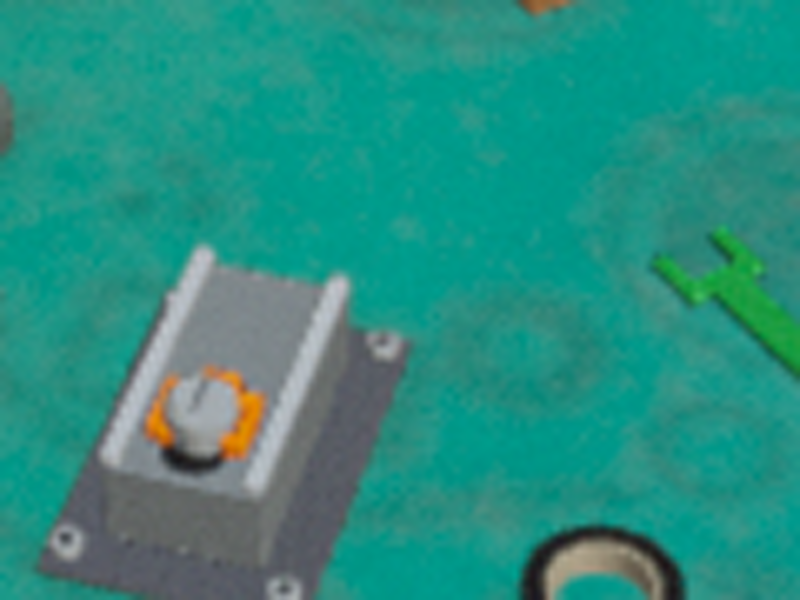

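Fork tips are back at (0.616, -0.177), within 1 mm of where they started. The clip is around the spindle, and the bystanders are unmoved. Handing in.

```bash
python3 -c "
from cell import sign_off;print(sign_off())"
```

```text
the job is handed in; nothing more can be done
None
```

I did the job in about 18 s of robot time and handed it in; no verdict comes back, so these are my own checks.

- **Snapping in:** I gripped the black-handled fork at its middle, lifted it off the rest and pushed the clip up the channel. The lips met the spindle at the predicted place. The force rose to about 11 N, dropped to 9.7 N, then vanished at the predicted snap point.
- **Pressing home:** I closed on the clip's heel again and pressed. Readings went up to 14.6 N and the clip gave no further. The wrist force is read only at the end of each call, so brief peaks between readings were not seen. No reading came near 25 N. How far the arms are sprung is not in the state, so I judged the snap from the force drop and the pictures.
- **Laying the fork back:** The grip did not slip. The last wrist picture shows the fork in both notches, with its tips within about 1 mm of their starting place. The gripper was open and well clear.
- **Other things on the bench:** The clip is still round the spindle, and the bystanders look unmoved in the last top view.
- **Checks that failed or disagreed:** My last numeric check of the fork's axis angle failed, because one sampled row missed the handle. The fork's heading is therefore judged only from the picture and the matching release pose. The camera views also differed by up to about 4 mm on positions along the channel, and their fork-height readings (49–52 mm) lay below the arm's own 54 mm. I relied on feel for the final contact.

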